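# Hang the keyhole tube bracket and load the sample tube

### The job

Take the white tube bracket out of its grey slotted rest and hang it on the screw of the leaning stand: pass the wide end of its keyhole over the screw head, slide it fully down so that the screw sits at the top of the narrow slot, straight, and let go. Then take the centrifuge tube out of the foam rack and push it upright down to the bottom of the bracket's tube pocket, and let go. Do not shift or tip the marker pen, the reagent bottle or the small beaker.

Things in the scene. Friction and masses are not known exactly. Their poses are not given: they have to be found in the camera images.
- stand: Fixed aluminium stand: base 150 x 90 x 8 mm; board 90 mm wide leaning back 30 degrees. Origin on the bench under the front edge of the board's foot; +x (level) is the way the top leans, y along the width, z up. The board's outward normal is (-0.866, 0, 0.5), its upward direction (0.5, 0, 0.866) in these axes. The board ends 18 mm above the screw axis, measured along the board.
- screw_root (a point): Where the axis of the stand's screw meets the board's front face, 176 mm above the bench. The screw stands square to the board: shank 9 mm diameter and 11 mm long, then a round head 22 mm diameter, 6 mm thick (17 mm in all).
- bracket: White plastic bracket, loose, 0.14 kg: plate 70 wide, 6 thick, 186 mm high, a grip tab above it (top at 242 mm), a tube pocket at the front (-x) reaching 70 mm from the back face. Origin: centre of the lower edge on the back face; x out of the back, y along the width, z up. Keyhole: round entry 32 mm wide centred 138 mm up, then upward a slot 14 mm wide, its closed end 170.5 mm up.
- slot_seat (a point): Point of the bracket on the plate's back face, in the narrow slot 4.5 mm below its closed end (166 mm up). When the bracket hangs fully down it lies at screw_root, up to 5 mm off it along the screw. The centre of the round entry is 28 mm below it along the plate.
- grip_tab (a point): Middle of the bracket's grip tab, 218 mm up the plate and 24 mm below its top; the tab is 100 mm wide (y) and 12 mm thick (x), its back flush with the plate's. When the bracket hangs, this point is 34 mm (along the board) above the board's upper edge, so fingers fit on both sides.
- pocket_floor (a point): Bottom of the bracket's tube pocket, a blind hole 17 mm wide and 8 mm deep; the foot of a fully inserted tube is here. The pocket is set at 30 degrees to the plate, so that it is vertical when the bracket hangs on the leaning board.
- pocket_mouth (a point): Centre of the pocket's round mouth, 52 mm from pocket_floor along the hole's axis; the hole there is 21 mm wide with a 2 mm chamfer.
- rest: Fixed grey slotted rest, 52 x 100 mm, 34 mm high, in which the bracket stands upright at the start (it may lean by 5 degrees): slot 8 mm wide, 28 mm deep, its floor 6 mm above the bench. The bracket comes out straight up. x square to the slot, y along it, as the bracket's at the start.
- foam_rack: Fixed white foam tube rack 227 x 140 mm, 45 mm high, origin under its centre, x along its length. Wells 19 mm wide, floor 12 mm above the bench; the tube and the marker stand in the row at y = -47.5 mm, at x = -46 and +46 mm in either order.
- tube: Centrifuge tube with conical foot and orange screw cap, loose, 118 mm long, 15 g: body 16 mm diameter, cap (uppermost 22 mm) 21 mm. Origin at the foot, z along the tube to the cap. Stands upright in a well of the foam rack. Grip the wall just under the cap, about 80 mm from the foot.
- marker: Bystander: black marker pen, 17 mm diameter, 136 mm long, standing in another well of the foam rack; origin at its lower end.
- bottle: Bystander: reagent bottle with a screw cap, 61 mm diameter, 118 mm high, on the bench; origin under its centre.
- beaker: Bystander: small empty glass beaker, 52 mm diameter, 58 mm high, on the bench; origin under its centre.
There are look-alikes about, which are no part of the job. Of the things shaped like the stand, the aluminium one is meant.

How it is judged (in metres and radians):
On the way, in this order (a step that is already met when the one before it is completed fails the run):
1. The bracket hangs on the screw, slid fully down, straight and let go (distance between slot_seat and screw_root below 0.007 m and angle between the y axis of bracket and the y axis of stand, either way round below 0.17 rad and contact force between the fingers and bracket below 0.1 N), for 0.3 s.
2. The tube stands at the bottom of the hung bracket's pocket, let go (all of step 1 and distance between tube and pocket_floor below 0.008 m and angle between tube's own z axis and vertical below 0.25 rad and contact force between the fingers and tube below 0.1 N), for 0.2 s.
At the end, for the whole second after the job is handed in: The bracket hangs with slot_seat within 7 mm of screw_root and its width within 10 degrees of the board's; the tube's foot is within 8 mm of pocket_floor and the tube within 14 degrees of upright; both are released and at rest (all of step 2 and linear speed of each of bracket, tube below 0.02 m/s); the robot touches nothing.
It fails at once if The marker pen was shifted more than 25 mm or tipped more than 20 degrees (distance of marker from where it was at the start of the episode above 0.025 m or angle between marker's own z axis and vertical above 0.35 rad).
It fails at once if The reagent bottle was shifted more than 25 mm or tipped more than 20 degrees (distance of bottle from where it was at the start of the episode above 0.025 m or angle between bottle's own z axis and vertical above 0.35 rad).
It fails at once if The small beaker was shifted more than 25 mm or tipped more than 20 degrees (distance of beaker from where it was at the start of the episode above 0.025 m or angle between beaker's own z axis and vertical above 0.35 rad).
It also fails if it takes over 64 s, if anything falls off the work surface, if the arm or the gripper's body presses on something with over 40 N, if the wrist force passes 120 N, or if a joint passes its speed limit or range.

### The arm

A 6-joint arm with a two-finger parallel gripper is mounted at the origin on a cart in front of the work surface, level with it; the furniture and walls round the work are solid. World frame = base frame: x ahead of the robot, y to its left, z up, the work surface at z = 0. Lengths are in m, angles in degrees, forces in N, time in s.
With the tool pointing down it reaches from about 0.35 to 0.875 m from the base axis. Payload 4.2 kg.
Tool frame: the origin (TCP) lies on the centre line of the jaws, within the pads' length; the fingertips stand 19 mm ahead of it and the grasp point (between the pads) is the TCP; x points along the fingers, y is the direction in which the jaws open and shut, and the axes are right-handed (so a half turn about x gives the same grasp; the last joint's range is limited). The gripper opens to 87 mm and grips with 3 to 60 N. Pads are 19 mm wide; open, the fingers measure 117 mm over their backs; the gripper's body (75 mm by 190 mm) begins 51 mm behind the grasp point.
Start: joints at [-51.761, 22.042, 0.453, 0, -68.411, -14.817], TCP at [0.248, -0.573, 0.242] pointing down, gripper open.
Joint ranges: [-179.83, 179.83], [-69.29, 118.12], [-61.27, 80.66], [-181.25, 117.63], [-171.15, -9.14], [-177.46, 177.46]. Speed limits (degrees/s): [159.86, 159.86, 180, 180, 180, 180].

### API

Orientations are given as a 3x3 rotation matrix whose columns are the frame's x, y, z axes.
In Python, from station import r, viewer, job, spotter gives the robot as it stands.
- The arm moves only by the tool play_rows, never from a script. Its argument "commands" is a list of rows, each an object of numbers: "fingers": the gripper command: -1 is fully open, 1 is shut, values between are in proportion; "tx", "ty", "tz": the shift along the tool's x, y, z normalised to -1 to 1, where 1 is 750 mm; "ax", "ay", "az": the turn, a rotation vector about the tool's x, y, z normalised to -1 to 1, where 1 is pi rad. In form: [{"fingers": .., "tx": .., "ty": .., "tz": .., "ax": .., "ay": .., "az": ..}, ...]. A call has 1 to 5 rows; each row is the pose to reach, as a shift and turn from the pose commanded when the call began, along the tool's axes at that moment, turning the shorter way round; what a row does not reach only later rows make up. A row lasts 1/12 s, in which the tool goes at most 41.7 mm and 7.16 degrees, less where a joint would pass 70% of its speed; a pose out of reach is approached as far as the arm can. A call with a number of a shift or a turn outside -1 to 1 is refused whole. A call with a gripper value outside its range is refused whole. The fingers move at their own pace and stop on an object; the grip force is fixed at half the most. Time passes only in rows, so rows that repeat a pose let the fingers close. It gives the time, the measured TCP pose, the force and the opening at its end, in the units of the state.
- r.sense(): the state, without advancing time (a new reading comes with each control period).
- viewer.capture(name): name is "side" or "top"; returns a dict with "image" (384x512x3 uint8, red, green, blue), "fx", "fy", "cx", "cy" (pixels), "R" (3x3) and "t" (3): a world point X has camera coordinates R X + t. Camera axes: x right, y down, z forward; pixel columns grow to the right and rows downward; lengths in m; the calibration is good to about 2 mm. A picture is of the moment at which its call begins. There is no depth.
- job.finish_job(): hands the job in, once; it reports no verdict.
Trained networks look in a picture, given as the dict that the camera call returned (one of the last four; its "shot" number tells which), for a name from the list of things; names that differ only in an ending like _2 or _b are one class to them, and where a whole thing is asked for, a point or a joint stands for the part that bears it (a point fixed in the world has none). Each returns a list of dicts, best first, with "score" (0 to 1); they miss things now and then, are a little off and sometimes report something else, mostly with a low value. They report only what shows in the picture. A call takes as long as a camera call. They do not tell look-alikes from the thing itself.
- spotter.find_in(name, picture): "uv" ([column, row] in pixels, amid what is visible of it).
- spotter.silhouettes(name, picture): "region" (384x512 bool, what is visible of it) and "uv" ([column, row] in pixels, amid what is visible of it).
The state is a dict: "time_s": time; "joints": joint angles; "joint_velocities": joint speeds; "effort": joint torques, N m; "tcp_pos": TCP position; "ee_rot": TCP orientation; "wrist_force": force on the tool from outside, world axes, zero at the start; "moment": the same for the moment, N m; "gripper_width": opening from 0.0 (shut) to 1.0 (fully open).
Only numpy, scipy, OpenCV 4.12 (cv2) and the standard library are available. Lean on these libraries where they do the work, as an engineer would, in place of code of your own. Each camera call takes 0.05 s, during which the arm holds its last target. There are 200 camera calls.

## Working session

There is one attempt and no reset: what is moved stays moved. The work goes in short steps, Python scripts to look and compute and a tool call to move; the robot and the scene stay as the last step left them, time stands still between calls to the robot, and variables do not carry over. Pictures are saved under pics/ and viewed, about 8 in all and at most 12, crops included, and the job is handed in when it is done.

Besides the shell and the picture viewer there is one more tool, called after "Call:" as name([rows], argument=value, ...), one row to a line, values as JSON. play_rows: Moves the arm, as the interface text tells. Its arguments: {"type":"object","properties":{"commands":{"type":"array"}},"required":["commands"]}

```bash
mkdir -p pics; cat > cap.py <<'E'
from station import r, viewer, job, spotter
import cv2, numpy as np, pickle
def grab(tag, names=()):
    out={}
    for c in ("side","top"):
        p=viewer.capture(c); cv2.imwrite(f"pics/{tag}_{c}.png",p["image"][:,:,::-1])
        for n in names:
            f=spotter.silhouettes(n,p)
            p.setdefault("det",{})[n]=f
            print(c,n,[(np.round(d["uv"]).tolist(),round(d["score"],2),int(d["region"].sum())) for d in f[:4]])
        out[c]=p
    pickle.dump(out,open(f"{tag}.pkl","wb"))
    return out
def proj(p,X):
    q=(p["R"]@np.atleast_2d(X).T).T+p["t"]
    return np.c_[p["fx"]*q[:,0]/q[:,2]+p["cx"],p["fy"]*q[:,1]/q[:,2]+p["cy"]]
def ray(p,uv):
    d=np.array([(uv[0]-p["cx"])/p["fx"],(uv[1]-p["cy"])/p["fy"],1.])
    return -p["R"].T@p["t"], p["R"].T@d
def onz(p,uv,z):
    o,d=ray(p,uv); return o+d*(z-o[2])/d[2]
def tri(ps,uvs):
    A=np.zeros((3,3));b=np.zeros(3)
    for p,uv in zip(ps,uvs):
        o,d=ray(p,uv); d=d/np.linalg.norm(d); M=np.eye(3)-np.outer(d,d); A+=M;b+=M@o
    return np.linalg.solve(A,b)
E
python3 - <<'E'
from cap import *
o=grab("a",["stand","bracket","rest","foam_rack","tube","marker","bottle","beaker"])
im=np.hstack([o[c]["image"] for c in ("side","top")])
for c in o:
    p=o[c]; print(c,"cam at",-p["R"].T@p["t"],p["fx"],p["R"].round(3).tolist())
E
```

```text
side stand [([218.0, 144.0], 0.76, 897), ([271.0, 153.0], 0.73, 728), ([225.0, 286.0], 0.17, 164)]
side bracket [([276.0, 168.0], 0.56, 783)]
side rest [([265.0, 194.0], 0.57, 265)]
side foam_rack [([241.0, 324.0], 0.57, 4909)]
side tube [([226.0, 287.0], 0.52, 175), ([271.0, 153.0], 0.21, 599)]
side marker [([261.0, 294.0], 0.49, 131)]
side bottle [([222.0, 186.0], 0.78, 490), ([276.0, 169.0], 0.71, 776), ([272.0, 156.0], 0.64, 435)]
side beaker [([310.0, 177.0], 0.49, 239)]
top stand [([364.0, 198.0], 0.87, 1721), ([367.0, 126.0], 0.76, 1839), ([292.0, 194.0], 0.64, 317), ([303.0, 206.0], 0.31, 445)]
top bracket [([305.0, 208.0], 0.76, 497)]
top rest [([292.0, 196.0], 0.75, 311), ([364.0, 199.0], 0.74, 1646)]
top foam_rack [([137.0, 196.0], 0.6, 3003)]
top tube [([146.0, 177.0], 0.63, 108), ([302.0, 206.0], 0.6, 523)]
top marker [([143.0, 173.0], 0.71, 75), ([362.0, 198.0], 0.51, 1653)]
top bottle [([278.0, 147.0], 0.61, 310)]
top beaker [([322.0, 244.0], 0.61, 241)]
side cam at [0.4086042  0.86239024 0.90403685] 360.4983078461779 [[-0.991, -0.13, 0.019], [-0.103, 0.678, -0.728], [0.082, -0.723, -0.686]]
top cam at [0.37215899 0.03618979 1.29712737] 398.88749877334055 [[0.0, -1.0, -0.016], [-0.994, 0.001, -0.112], [0.112, 0.016, -0.994]]
```

```bash
python3 - <<'E'
import cv2,numpy as np
s=cv2.imread("pics/a_side.png")[90:360,180:360]; t=cv2.imread("pics/a_top.png")[80:290,100:430]
cv2.imwrite("pics/b1.png",cv2.resize(s,None,fx=2.2,fy=2.2,interpolation=3)); cv2.imwrite("pics/b2.png",cv2.resize(t,None,fx=2.4,fy=2.4,interpolation=3))
E
```

```text
(no output)
```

View pics/b1.png

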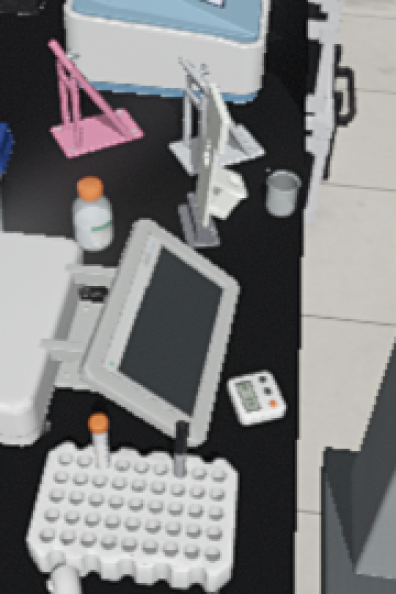

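View pics/b2.png

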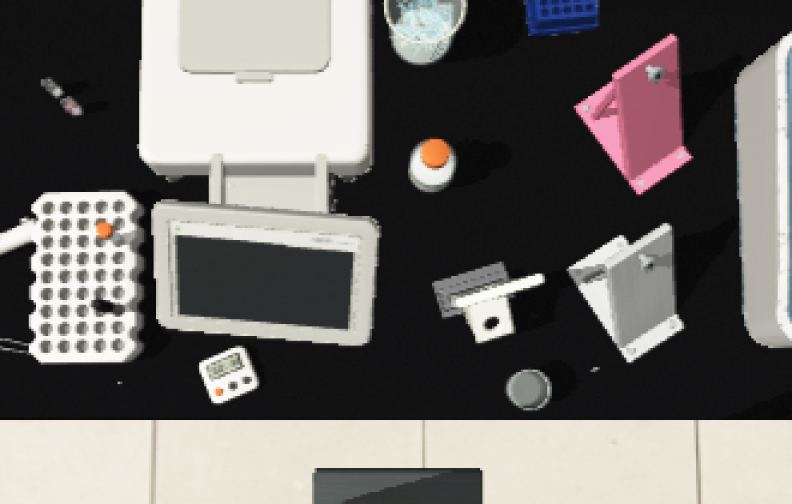

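The top crop shows two leaning stands: the pink one at full-image top (367,126) and the aluminium one at (364,198). The grey/silver one fits "aluminium". The tube has the orange cap, crop (103,230). The marker is the black thing at (105,303). I'll enlarge the stand and bracket to confirm and to pick corners.

```bash
python3 - <<'E'
import cv2,numpy as np
def mk(f,x,y,w,h,k,o):
    im=cv2.resize(cv2.imread(f)[y:y+h,x:x+w],None,fx=k,fy=k,interpolation=2)
    for i in range(0,w,10):
        cv2.line(im,(i*k,0),(i*k,8),(0,255,255),1); cv2.putText(im,str(x+i),(i*k,18),0,.35,(0,255,255),1)
    for i in range(0,h,10):
        cv2.line(im,(0,i*k),(8,i*k),(0,255,255),1); cv2.putText(im,str(y+i),(9,i*k+4),0,.35,(0,255,255),1)
    cv2.imwrite(o,im)
mk("pics/a_top.png",275,165,115,90,6,"pics/c1.png")
mk("pics/a_side.png",250,110,75,95,6,"pics/c2.png")
E
```

```text
(no output)
```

View pics/c1.png

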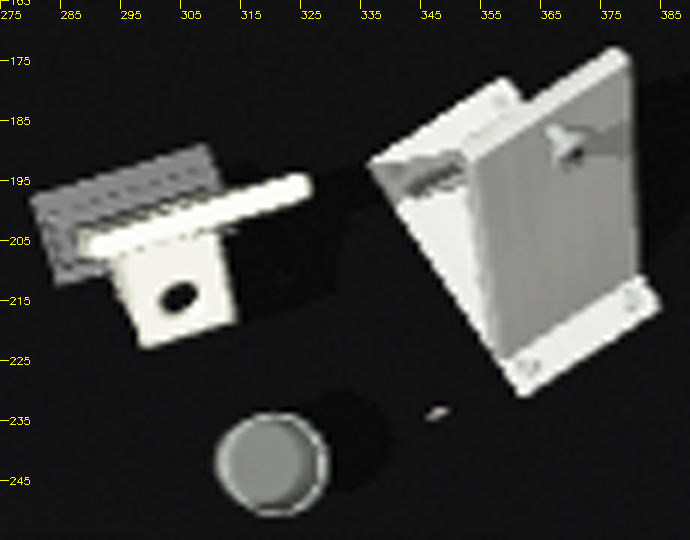

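View pics/c2.png

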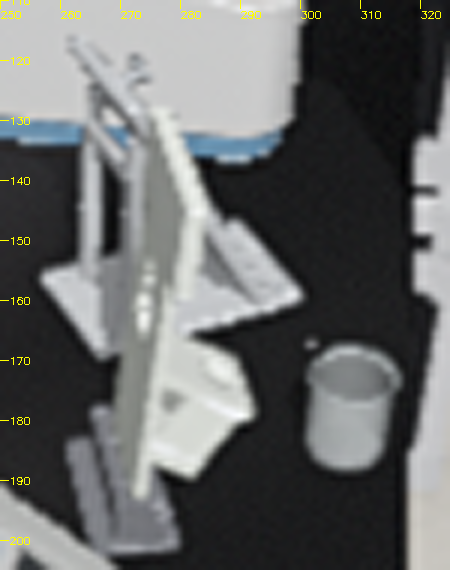

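```bash
cat > fit0.py <<'E'
from cap import *
from scipy.optimize import least_squares
o=pickle.load(open("a.pkl","rb")); T=o["top"];S=o["side"]
t=lambda x,y:np.array([275+x/6-.4,165+y/6-.4]); s=lambda x,y:np.array([250+x/6-.4,110+y/6-.4])
def Rz(a): c,q=np.cos(a),np.sin(a); return np.array([[c,-q,0],[q,c,0],[0,0,1]])
obs=[(T,t(370,163)),(T,t(523,396)),(T,t(660,307)),(T,t(505,78)),(T,t(500,360)),(T,t(470,160)),(T,t(632,66)),(T,t(573,150)),(S,s(140,67))]
def pts(v):
    x,y,a,e,f=v
    u=np.array([.5,0,.866]);n=np.array([-.866,0,.5])
    sr=np.array([f+.1016,0,.176])
    L=[[150e-3-e,.045,.008],[-e,.045,.008],[-e,-.045,.008],[150e-3-e,-.045,.008],
       [f+.008*.577,.045,.008],sr+.018*u+[0,.045,0],sr+.018*u-[0,.045,0],sr+.017*n,sr+.017*n]
    return np.array([Rz(a)@np.array(p)+[x,y,0] for p in L])
def res(v):
    P=pts(v); return np.concatenate([proj(p,P[i])[0]-uv for i,(p,uv) in enumerate(obs)])
q=least_squares(res,[.35,-.45,.59,.02,0],loss="soft_l1")
print("stand",q.x.round(4),np.degrees(q.x[2]),res(q.x).reshape(-1,2).round(1).tolist())
print("head tri",tri([T,S],[obs[7][1],obs[8][1]]), pts(q.x)[7])
for nm,a,b in [("L back",(78,236),(187,215)),("L front",(85,258),(206,210)),("R back",(303,173),(153,106)),("R front",(312,194),(171,109))]:
    print(nm,tri([T,S],[t(*a),s(*b)]).round(4), onz(T,t(*a),.248).round(4))
for nm,a in [("rest fr",(57,285)),("rest L",(30,200)),("rest back R",(207,143))]: print(nm,onz(T,t(*a),.034).round(4))
for nm in("bottle","beaker","tube","marker"):
    h={"bottle":.118,"beaker":.058,"tube":.13,"marker":.148}[nm]; print(nm,onz(T,T["det"][nm][0]["uv"],h*.8).round(3))
print("cap",onz(T,(100+103/2.4,80+230/2.4),.13))
E
python3 fit0.py
```

```text
stand [ 0.3048 -0.3993  0.5623 -0.1245  0.142 ] 32.219192051943 [[-0.5, -0.1], [-0.1, 0.4], [0.5, 0.2], [0.1, -0.7], [-0.1, 0.6], [-0.1, -0.2], [-0.1, -1.7], [0.3, 0.3], [0.4, 0.2]]
head tri [ 0.49946071 -0.27585102  0.18624109] [ 0.49839606 -0.27726245  0.1845    ]
L back [ 0.4537 -0.0409  0.2495] [ 0.4544 -0.041   0.248 ]
L front [ 0.4442 -0.0437  0.2517] [ 0.4448 -0.044   0.248 ]
R back [ 0.4814 -0.14    0.2481] [ 0.4821 -0.1401  0.248 ]
R front [ 0.4721 -0.1444  0.2444] [ 0.4728 -0.1438  0.248 ]
rest fr [ 0.4453 -0.0455  0.034 ]
rest L [ 0.4904 -0.0316  0.034 ]
rest back R [ 0.5206 -0.1256  0.034 ]
bottle [ 0.643 -0.026  0.094]
beaker [ 0.346 -0.161  0.046]
tube [0.548 0.378 0.104]
marker [0.558 0.381 0.118]
cap [0.54778733 0.37865479 0.13      ]
```

```bash
cat >> fit0.py <<'E'
print("----")
xb=np.array([.963,.27,0]);yb=np.array([-.27,.963,0])
top=np.array([.468,-.0905,.248])
for lean in (0,3,5):
    l=np.radians(lean); zb=-np.sin(l)*xb+np.cos(l)*np.array([0,0,1]); xx=np.cos(l)*xb+np.sin(l)*np.array([0,0,1])
    B=top-.242*zb
    for nm,p in [("tab+y front top",(-.012,.05,.242)),("tab+y front bottom",(-.012,.05,.194)),("plate+y front z35",(-.006,.035,.035)),("plate+y back z35",(0,.035,.035)),("keyhole c back",(0,0,.138)),("slot top",(0,0,.168))]:
        X=B+p[0]*xx+p[1]*yb+p[2]*zb
        print(lean,nm,((proj(S,X)[0]-[250,110]+.4)*6).round(0), X.round(3))
# rest slot ends: rest centre top
C=np.array([.483,-.0855,.034])
for d in(-.05,.05): print("restslot end", ((proj(S,C+d*yb)[0]-[250,110]+.4)*6).round(),((proj(T,C+d*yb)[0]-[275,165]+.4)*6).round())
s_=r.sense(); print(s_["tcp_pos"],np.round(s_["ee_rot"],3).tolist(),s_["gripper_width"],s_["time_s"])
E
python3 fit0.py | sed '1,/----/d'
```

```text
0 tab+y front top [207. 214.] [ 0.443 -0.046  0.248]
0 tab+y front bottom [202. 288.] [ 0.443 -0.046  0.2  ]
0 plate+y front z35 [170. 489.] [ 0.453 -0.058  0.041]
0 plate+y back z35 [160. 490.] [ 0.459 -0.057  0.041]
0 keyhole c back [158. 314.] [ 0.468 -0.09   0.144]
0 slot top [161. 271.] [ 0.468 -0.09   0.174]
3 tab+y front top [207. 215.] [ 0.443 -0.046  0.247]
3 tab+y front bottom [197. 289.] [ 0.445 -0.045  0.199]
3 plate+y front z35 [152. 490.] [ 0.463 -0.055  0.041]
3 plate+y back z35 [142. 491.] [ 0.469 -0.054  0.041]
3 keyhole c back [148. 314.] [ 0.473 -0.089  0.144]
3 slot top [154. 272.] [ 0.472 -0.089  0.174]
5 tab+y front top [207. 215.] [ 0.443 -0.046  0.247]
5 tab+y front bottom [194. 290.] [ 0.447 -0.044  0.199]
5 plate+y front z35 [139. 491.] [ 0.47  -0.054  0.041]
5 plate+y back z35 [129. 491.] [ 0.476 -0.052  0.042]
5 keyhole c back [142. 314.] [ 0.477 -0.088  0.144]
5 slot top [149. 272.] [ 0.474 -0.089  0.174]
restslot end [110. 406.] [223. 188.]
restslot end [137. 519.] [ 41. 239.]
[ 0.24844017 -0.57346574  0.24155641] [[0.0, -0.397, 0.918], [0.0, 0.918, 0.397], [-1.0, 0.0, 0.0]] 0.9976957515252144 0.9
```

```bash
cat > plan.py <<'E'
from cap import *
from scipy.spatial.transform import Rotation as Ro
def unit(v): v=np.array(v,float); return v/np.linalg.norm(v)
def plan(wps, start=None):
    """wps: list of (pos,R); prints normalised shift/turn of each call, from the sensed pose"""
    s=r.sense(); p,R=(np.array(s["tcp_pos"]),np.array(s["ee_rot"])) if start is None else start
    for q,Q in wps:
        q=np.array(q); d=R.T@(q-p)/.75; w=Ro.from_matrix(R.T@Q).as_rotvec()/np.pi
        print("to",np.round(q,3).tolist(),"t",d.round(4).tolist(),"a",w.round(4).tolist(),"mm %.0f deg %.1f"%(np.linalg.norm(d)*750,np.linalg.norm(w)*180))
        p,R=q,Q
def state():
    s=r.sense(); print("t",round(s["time_s"],2),"p",np.round(s["tcp_pos"],4).tolist(),"R",np.round(s["ee_rot"],3).tolist(),"F",np.round(s["wrist_force"],1).tolist(),"w",round(s["gripper_width"],3),"q",np.round(s["joints"],0).tolist())
    return s
def lerp(R0,R1,f): 
    return R0@Ro.from_rotvec(f*Ro.from_matrix(R0.T@R1).as_rotvec()).as_matrix()
def brot(yaw,lean):  # bracket axes; lean>0: top goes towards +x(back)
    return Ro.from_euler("zy",[yaw,lean],degrees=True).as_matrix()
def tool(B): return np.c_[-B[:,2],-B[:,0],B[:,1]]
SR=np.array([.5115,-.2690,.1765]); HB=brot(32.2,30.)
def hang(up,out):  # tcp pos for bracket gripped at grip_tab, slid up by up and out along n by out
    return SR+HB@np.array([-.006-out,0,.052+up])
E
python3 - <<'E'
from plan import *
B=brot(15.6,-5.); Q=tool(B); G=np.array([.4642,-.0915,.2236]); print(B.round(3))
R0=np.array(r.sense()["ee_rot"])
plan([([.25,-.57,.36],lerp(R0,Q,.33)),([.26,-.38,.38],lerp(R0,Q,.67)),([.36,-.22,.38],Q),(G+.09*B[:,2],Q)])
o=pickle.load(open("a.pkl","rb"));T=o["top"];S=o["side"]
for a,b in [((155,205),(85,370)),((157,325),(200,440)),((375,215),(145,220)),((372,345),(235,280))]:
    print("screen",tri([T,S],[np.array(a)/2.4+[100,80],np.array(b)/2.2+[180,90]]).round(3))
print("marker top",tri([T,S],[np.array((98,305))/2.4+[100,80],np.array((182,424))/2.2+[180,90]]),"cap top",tri([T,S],[np.array((103,230))/2.4+[100,80],np.array((98,418))/2.2+[180,90]]))
E
```

```text
[[ 0.959 -0.268 -0.087]
 [ 0.269  0.963 -0.   ]
 [ 0.084 -0.023  0.996]]
to [0.25, -0.57, 0.36] t [-0.1579, 0.0034, 0.0037] a [-0.1506, -0.0043, -0.009] mm 119 deg 27.2
to [0.26, -0.38, 0.38] t [-0.0299, 0.1499, 0.2042] a [-0.1551, -0.0044, -0.0093] mm 191 deg 28.0
to [0.36, -0.22, 0.38] t [0.0049, -0.0878, 0.2357] a [-0.1506, -0.0043, -0.009] mm 189 deg 27.2
to [0.456, -0.092, 0.313] t [0.0998, -0.1619, 0.1327] a [0.0, 0.0, 0.0] mm 174 deg 0.0
screen [0.578 0.315 0.13 ]
screen [0.435 0.331 0.036]
screen [0.558 0.042 0.127]
screen [0.411 0.047 0.025]
marker top [0.45344238 0.37851963 0.14152937] cap top [0.5477065  0.37814748 0.13177829]
```

```bash
sed -i 's/"zy"/"ZY"/' plan.py; python3 - <<'E'
from plan import *
B=brot(15.6,-5.); Q=tool(B); G=np.array([.4642,-.0915,.2236]); print(B.round(3))
R0=np.array(r.sense()["ee_rot"])
plan([([.25,-.57,.36],lerp(R0,Q,.33)),([.26,-.38,.38],lerp(R0,Q,.67)),([.36,-.22,.38],Q),(G+.09*B[:,2],Q)])
E
```

```text
[[ 0.959 -0.269 -0.084]
 [ 0.268  0.963 -0.023]
 [ 0.087 -0.     0.996]]
to [0.25, -0.57, 0.36] t [-0.1579, 0.0034, 0.0037] a [-0.1506, -0.0066, -0.0075] mm 119 deg 27.2
to [0.26, -0.38, 0.38] t [-0.0279, 0.15, 0.2044] a [-0.1551, -0.0068, -0.0078] mm 191 deg 28.0
to [0.36, -0.22, 0.38] t [0.0086, -0.0877, 0.2356] a [-0.1506, -0.0066, -0.0075] mm 189 deg 27.2
to [0.457, -0.094, 0.313] t [0.1034, -0.161, 0.1277] a [0.0, 0.0, 0.0] mm 173 deg 0.0
```

Call:
play_rows([
  {"fingers":-1,"tx":-0.1579,"ty":0.0034,"tz":0.0037,"ax":-0.1506,"ay":-0.0066,"az":-0.0075},
  {"fingers":-1,"tx":-0.1579,"ty":0.0034,"tz":0.0037,"ax":-0.1506,"ay":-0.0066,"az":-0.0075},
  {"fingers":-1,"tx":-0.1579,"ty":0.0034,"tz":0.0037,"ax":-0.1506,"ay":-0.0066,"az":-0.0075},
  {"fingers":-1,"tx":-0.1579,"ty":0.0034,"tz":0.0037,"ax":-0.1506,"ay":-0.0066,"az":-0.0075},
  {"fingers":-1,"tx":-0.1579,"ty":0.0034,"tz":0.0037,"ax":-0.1506,"ay":-0.0066,"az":-0.0075},
])

```text
time_s: 1.32
tcp_pos: [0.2503, -0.5706, 0.3635]
ee_rot: [[0.035, -0.772, 0.634], [-0.012, 0.634, 0.773], [-0.999, -0.034, 0.013]]
wrist_force: [-0.2, -0.1, -0.8]
gripper_width: 1.001
```

Call:
play_rows([
  {"fingers":-1,"tx":-0.028,"ty":0.15,"tz":0.2044,"ax":-0.155,"ay":-0.0068,"az":-0.0078},
  {"fingers":-1,"tx":-0.028,"ty":0.15,"tz":0.2044,"ax":-0.155,"ay":-0.0068,"az":-0.0078},
  {"fingers":-1,"tx":-0.028,"ty":0.15,"tz":0.2044,"ax":-0.155,"ay":-0.0068,"az":-0.0078},
  {"fingers":-1,"tx":-0.028,"ty":0.15,"tz":0.2044,"ax":-0.155,"ay":-0.0068,"az":-0.0078},
  {"fingers":-1,"tx":-0.028,"ty":0.15,"tz":0.2044,"ax":-0.155,"ay":-0.0068,"az":-0.0078},
])

```text
time_s: 1.73
tcp_pos: [0.2589, -0.3768, 0.3794]
ee_rot: [[0.061, -0.978, 0.198], [0.004, 0.199, 0.98], [-0.998, -0.059, 0.016]]
wrist_force: [0.5, -0.2, 0.3]
gripper_width: 1.002
```

Call:
play_rows([
  {"fingers":-1,"tx":0.0086,"ty":-0.0877,"tz":0.2356,"ax":-0.1506,"ay":-0.0066,"az":-0.0075},
  {"fingers":-1,"tx":0.0086,"ty":-0.0877,"tz":0.2356,"ax":-0.1506,"ay":-0.0066,"az":-0.0075},
  {"fingers":-1,"tx":0.0086,"ty":-0.0877,"tz":0.2356,"ax":-0.1506,"ay":-0.0066,"az":-0.0075},
  {"fingers":-1,"tx":0.0086,"ty":-0.0877,"tz":0.2356,"ax":-0.1506,"ay":-0.0066,"az":-0.0075},
  {"fingers":-1,"tx":0.0086,"ty":-0.0877,"tz":0.2356,"ax":-0.1506,"ay":-0.0066,"az":-0.0075},
])

```text
time_s: 2.15
tcp_pos: [0.3604, -0.2171, 0.379]
ee_rot: [[0.083, -0.959, -0.272], [0.025, -0.271, 0.962], [-0.996, -0.086, 0.002]]
wrist_force: [0.1, -0.5, -1.1]
gripper_width: 0.998
```

```bash
python3 - <<'E'
from plan import *
state()
B=brot(15.6,-5.); Q=tool(B); G=np.array([.4642,-.0915,.2236])
plan([(G+.09*B[:,2],Q),(G+.0*B[:,2],Q)])
E
```

```text
t 2.15 p [0.3604, -0.2171, 0.379] R [[0.083, -0.959, -0.272], [0.025, -0.271, 0.962], [-0.996, -0.086, 0.002]] F [0.1, -0.5, -1.1] w 0.998 q [-10.0, -5.0, -12.0, -2.0, -79.0, 27.0]
to [0.457, -0.094, 0.313] t [0.1021, -0.16, 0.1234] a [0.0009, 0.0007, -0.0003] mm 170 deg 0.2
to [0.464, -0.092, 0.224] t [0.12, 0.0, 0.0] a [0.0, 0.0, 0.0] mm 90 deg 0.0
```

Motion tracks well. Go to pregrasp, down, and look before closing.

Call:
play_rows([
  {"fingers":-1,"tx":0.102,"ty":-0.16,"tz":0.1234,"ax":0.0009,"ay":0.0007,"az":-0.0003},
  {"fingers":-1,"tx":0.102,"ty":-0.16,"tz":0.1234,"ax":0.0009,"ay":0.0007,"az":-0.0003},
  {"fingers":-1,"tx":0.102,"ty":-0.16,"tz":0.1234,"ax":0.0009,"ay":0.0007,"az":-0.0003},
  {"fingers":-1,"tx":0.102,"ty":-0.16,"tz":0.1234,"ax":0.0009,"ay":0.0007,"az":-0.0003},
  {"fingers":-1,"tx":0.102,"ty":-0.16,"tz":0.1234,"ax":0.0009,"ay":0.0007,"az":-0.0003},
])

```text
time_s: 2.57
tcp_pos: [0.4572, -0.0931, 0.3093]
ee_rot: [[0.077, -0.96, -0.268], [0.023, -0.267, 0.964], [-0.997, -0.08, 0.002]]
wrist_force: [-0.5, 0.2, -0.7]
gripper_width: 1.001
```

Call:
play_rows([
  {"fingers":-1,"tx":0.04,"ty":0,"tz":0,"ax":0,"ay":0,"az":0},
  {"fingers":-1,"tx":0.08,"ty":0,"tz":0,"ax":0,"ay":0,"az":0},
  {"fingers":-1,"tx":0.12,"ty":0,"tz":0,"ax":0,"ay":0,"az":0},
  {"fingers":-1,"tx":0.12,"ty":0,"tz":0,"ax":0,"ay":0,"az":0},
])

```text
time_s: 2.9
tcp_pos: [0.4597, -0.0949, 0.2179]
ee_rot: [[0.07, -0.962, -0.263], [0.022, -0.262, 0.965], [-0.997, -0.074, 0.003]]
wrist_force: [-1.5, 0.0, -0.3]
gripper_width: 1.002
```

```bash
python3 - <<'E'
from plan import *
state(); o=grab("d")
a=cv2.resize(o["side"]["image"][90:215,225:325],None,fx=4,fy=4,interpolation=2);b=cv2.resize(o["top"]["image"][150:275,265:365],None,fx=4,fy=4,interpolation=2)
cv2.imwrite("pics/d.png",np.hstack([a,b])[:,:,::-1])
E
```

```text
t 2.9 p [0.4597, -0.0949, 0.2179] R [[0.07, -0.962, -0.263], [0.022, -0.262, 0.965], [-0.997, -0.074, 0.003]] F [-1.5, 0.0, -0.3] w 1.002 q [8.0, 6.0, -25.0, -1.0, -55.0, 8.0]
```

View pics/d.png

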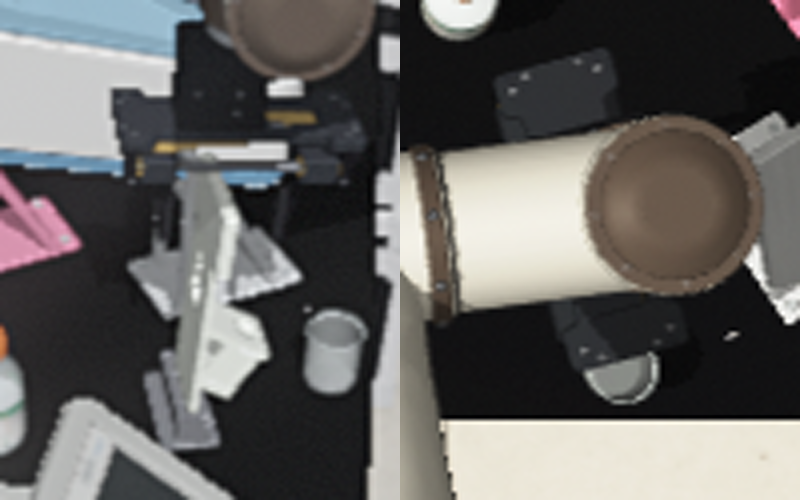

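```bash
python3 - <<'E'
from plan import *
state()
B=brot(15.6,-5.); Q=tool(B); G=np.array([.4642,-.0915,.2236])
plan([(G,Q)])
E
```

```text
t 3.0 p [0.4637, -0.0954, 0.2241] R [[0.082, -0.961, -0.265], [0.021, -0.264, 0.964], [-0.996, -0.085, -0.002]] F [0.9, -0.3, 1.6] w 1.0 q [8.0, 6.0, -24.0, -1.0, -55.0, 8.0]
to [0.464, -0.092, 0.224] t [0.0008, -0.0019, 0.0048] a [-0.0013, -0.0007, -0.0008] mm 4 deg 0.3
```

Call:
play_rows([
  {"fingers":-1,"tx":0.001,"ty":-0.002,"tz":0.005,"ax":-0.001,"ay":0,"az":0},
  {"fingers":-1,"tx":0.001,"ty":-0.002,"tz":0.005,"ax":-0.001,"ay":0,"az":0},
  {"fingers":1,"tx":0.001,"ty":-0.002,"tz":0.005,"ax":-0.001,"ay":0,"az":0},
  {"fingers":1,"tx":0.001,"ty":-0.002,"tz":0.005,"ax":-0.001,"ay":0,"az":0},
  {"fingers":1,"tx":0.001,"ty":-0.002,"tz":0.005,"ax":-0.001,"ay":0,"az":0},
])

```text
time_s: 3.42
tcp_pos: [0.4651, -0.091, 0.2251]
ee_rot: [[0.087, -0.959, -0.269], [0.022, -0.268, 0.963], [-0.996, -0.09, -0.002]]
wrist_force: [0.2, -0.3, -0.5]
gripper_width: 0.853
```

Call:
play_rows([
  {"fingers":1,"tx":0,"ty":0,"tz":0,"ax":0,"ay":0,"az":0},
  {"fingers":1,"tx":0,"ty":0,"tz":0,"ax":0,"ay":0,"az":0},
  {"fingers":1,"tx":0,"ty":0,"tz":0,"ax":0,"ay":0,"az":0},
  {"fingers":1,"tx":0,"ty":0,"tz":0,"ax":0,"ay":0,"az":0},
  {"fingers":1,"tx":0,"ty":0,"tz":0,"ax":0,"ay":0,"az":0},
])

```text
time_s: 3.83
tcp_pos: [0.4648, -0.091, 0.2241]
ee_rot: [[0.085, -0.959, -0.269], [0.022, -0.268, 0.963], [-0.996, -0.088, -0.002]]
wrist_force: [0.2, -0.1, 0.1]
gripper_width: 0.482
```

```bash
python3 - <<'E'
from plan import *
s=state()
R0=np.array(s["ee_rot"]);P=np.array(s["tcp_pos"]); Q=tool(HB)
up=P-.05*R0[:,0]
M=np.array([.42,-.20,.35]); 
print(HB.round(3),hang(.028,.045).round(4),hang(.028,.1),hang(0,.003))
plan([(up,R0),(P+np.array([-.03,-.02,.15]),lerp(R0,Q,.25)),(hang(.045,.12),lerp(R0,Q,.7)),(hang(.032,.06),Q)])
E
```

```text
t 3.83 p [0.4648, -0.091, 0.2241] R [[0.085, -0.959, -0.269], [0.022, -0.268, 0.963], [-0.996, -0.088, -0.002]] F [0.2, -0.1, 0.1] w 0.482 q [8.0, 6.0, -24.0, -1.0, -55.0, 8.0]
[[ 0.733 -0.533  0.423]
 [ 0.461  0.846  0.266]
 [-0.5    0.     0.866]] [ 0.508  -0.2712  0.2713] [ 0.4676683  -0.29660229  0.29878203] [ 0.5269056  -0.25929858  0.22603332]
to [0.461, -0.092, 0.274] t [-0.0667, -0.0, -0.0] a [0.0, 0.0, 0.0] mm 50 deg 0.0
to [0.435, -0.111, 0.374] t [-0.1366, 0.0279, -0.0153] a [-0.0229, 0.0049, 0.0483] mm 105 deg 9.7
to [0.46, -0.301, 0.324] t [0.0754, 0.049, -0.249] a [-0.0412, 0.0088, 0.087] mm 199 deg 17.4
to [0.499, -0.277, 0.282] t [0.0316, -0.0753, 0.0063] a [-0.0275, 0.0059, 0.058] mm 61 deg 11.6
```

Fingers are still closing (0.37/0.42 s rate), so keep closing.

Call:
play_rows([
  {"fingers":1,"tx":0,"ty":0,"tz":0,"ax":0,"ay":0,"az":0},
  {"fingers":1,"tx":0,"ty":0,"tz":0,"ax":0,"ay":0,"az":0},
  {"fingers":1,"tx":0,"ty":0,"tz":0,"ax":0,"ay":0,"az":0},
  {"fingers":1,"tx":0,"ty":0,"tz":0,"ax":0,"ay":0,"az":0},
  {"fingers":1,"tx":0,"ty":0,"tz":0,"ax":0,"ay":0,"az":0},
])

```text
time_s: 4.25
tcp_pos: [0.4635, -0.0914, 0.224]
ee_rot: [[0.081, -0.96, -0.27], [0.021, -0.269, 0.963], [-0.996, -0.084, -0.002]]
wrist_force: [-3.1, -0.7, 3.7]
gripper_width: 0.139
```

Call:
play_rows([
  {"fingers":1,"tx":0,"ty":0,"tz":0,"ax":0,"ay":0,"az":0},
  {"fingers":1,"tx":0,"ty":0,"tz":0,"ax":0,"ay":0,"az":0},
  {"fingers":1,"tx":0,"ty":0,"tz":0,"ax":0,"ay":0,"az":0},
  {"fingers":1,"tx":0,"ty":0,"tz":0,"ax":0,"ay":0,"az":0},
])

```text
time_s: 4.58
tcp_pos: [0.464, -0.0912, 0.224]
ee_rot: [[0.083, -0.96, -0.269], [0.021, -0.268, 0.963], [-0.996, -0.086, -0.002]]
wrist_force: [-3.4, -1.2, 4.1]
gripper_width: 0.139
```

Call:
play_rows([
  {"fingers":1,"tx":-0.015,"ty":0,"tz":0,"ax":0,"ay":0,"az":0},
  {"fingers":1,"tx":-0.035,"ty":0,"tz":0,"ax":0,"ay":0,"az":0},
  {"fingers":1,"tx":-0.055,"ty":0,"tz":0,"ax":0,"ay":0,"az":0},
  {"fingers":1,"tx":-0.067,"ty":0,"tz":0,"ax":0,"ay":0,"az":0},
  {"fingers":1,"tx":-0.067,"ty":0,"tz":0,"ax":0,"ay":0,"az":0},
])

```text
time_s: 5.0
tcp_pos: [0.4626, -0.0918, 0.2764]
ee_rot: [[0.092, -0.959, -0.269], [0.023, -0.268, 0.963], [-0.995, -0.095, -0.003]]
wrist_force: [-0.2, 0.3, -0.7]
gripper_width: 0.137
```

Call:
play_rows([
  {"fingers":1,"tx":-0.035,"ty":0.007,"tz":-0.004,"ax":-0.006,"ay":0.001,"az":0.012},
  {"fingers":1,"tx":-0.075,"ty":0.014,"tz":-0.008,"ax":-0.012,"ay":0.002,"az":0.024},
  {"fingers":1,"tx":-0.11,"ty":0.022,"tz":-0.012,"ax":-0.018,"ay":0.004,"az":0.036},
  {"fingers":1,"tx":-0.1366,"ty":0.0279,"tz":-0.0153,"ax":-0.0229,"ay":0.0049,"az":0.0483},
  {"fingers":1,"tx":-0.1366,"ty":0.0279,"tz":-0.0153,"ax":-0.0229,"ay":0.0049,"az":0.0483},
])

```text
time_s: 5.42
tcp_pos: [0.4371, -0.1112, 0.3776]
ee_rot: [[-0.047, -0.94, -0.337], [-0.039, -0.336, 0.941], [-0.998, 0.057, -0.021]]
wrist_force: [2.1, -0.0, 0.2]
gripper_width: 0.134
```

Call:
play_rows([
  {"fingers":1,"tx":0.0188,"ty":0.0123,"tz":-0.0623,"ax":-0.0103,"ay":0.0022,"az":0.0218},
  {"fingers":1,"tx":0.0377,"ty":0.0245,"tz":-0.1245,"ax":-0.0206,"ay":0.0044,"az":0.0435},
  {"fingers":1,"tx":0.0566,"ty":0.0368,"tz":-0.1868,"ax":-0.0309,"ay":0.0066,"az":0.0653},
  {"fingers":1,"tx":0.0754,"ty":0.049,"tz":-0.234,"ax":-0.0412,"ay":0.0088,"az":0.087},
  {"fingers":1,"tx":0.0754,"ty":0.049,"tz":-0.249,"ax":-0.0412,"ay":0.0088,"az":0.087},
])

```text
time_s: 5.83
tcp_pos: [0.4606, -0.3024, 0.318]
ee_rot: [[-0.296, -0.837, -0.46], [-0.167, -0.428, 0.888], [-0.941, 0.339, -0.013]]
wrist_force: [0.4, 0.8, -2.0]
gripper_width: 0.131
```

Call:
play_rows([
  {"fingers":1,"tx":0,"ty":0,"tz":0,"ax":0,"ay":0,"az":0},
  {"fingers":1,"tx":0,"ty":0,"tz":0,"ax":0,"ay":0,"az":0},
  {"fingers":1,"tx":0,"ty":0,"tz":0,"ax":0,"ay":0,"az":0},
])

```text
time_s: 6.08
tcp_pos: [0.4603, -0.301, 0.3226]
ee_rot: [[-0.289, -0.841, -0.458], [-0.168, -0.426, 0.889], [-0.943, 0.334, -0.018]]
wrist_force: [-0.5, 0.3, -2.1]
gripper_width: 0.132
```

```bash
python3 - <<'E'
from plan import *
s=state()
plan([(hang(.032,.055),tool(HB))])
E
```

```text
t 6.08 p [0.4603, -0.301, 0.3226] R [[-0.289, -0.841, -0.458], [-0.168, -0.426, 0.889], [-0.943, 0.334, -0.018]] F [-0.5, 0.3, -2.1] w 0.132 q [-10.0, 17.0, -2.0, 12.0, -86.0, 34.0]
to [0.502, -0.275, 0.28] t [0.0317, -0.0811, 0.0065] a [-0.0275, 0.0063, 0.0581] mm 66 deg 11.6
```

Call:
play_rows([
  {"fingers":1,"tx":0.008,"ty":-0.02,"tz":0.0016,"ax":-0.007,"ay":0.0016,"az":0.0145},
  {"fingers":1,"tx":0.016,"ty":-0.04,"tz":0.0032,"ax":-0.014,"ay":0.003,"az":0.029},
  {"fingers":1,"tx":0.024,"ty":-0.06,"tz":0.005,"ax":-0.021,"ay":0.0047,"az":0.0435},
  {"fingers":1,"tx":0.0317,"ty":-0.081,"tz":0.0065,"ax":-0.0275,"ay":0.0063,"az":0.0581},
  {"fingers":1,"tx":0.0317,"ty":-0.081,"tz":0.0065,"ax":-0.0275,"ay":0.0063,"az":0.0581},
])

```text
time_s: 6.5
tcp_pos: [0.5038, -0.272, 0.2776]
ee_rot: [[-0.425, -0.728, -0.538], [-0.269, -0.466, 0.843], [-0.865, 0.503, 0.002]]
wrist_force: [-0.4, -0.4, -1.2]
gripper_width: 0.136
```

Call:
play_rows([
  {"fingers":1,"tx":0,"ty":0,"tz":0,"ax":0,"ay":0,"az":0},
  {"fingers":1,"tx":0,"ty":0,"tz":0,"ax":0,"ay":0,"az":0},
  {"fingers":1,"tx":0,"ty":0,"tz":0,"ax":0,"ay":0,"az":0},
])

```text
time_s: 6.75
tcp_pos: [0.5021, -0.2749, 0.2825]
ee_rot: [[-0.42, -0.734, -0.534], [-0.268, -0.461, 0.846], [-0.867, 0.498, -0.003]]
wrist_force: [-0.5, -0.7, -2.2]
gripper_width: 0.138
```

```bash
python3 - <<'E'
from plan import *
s=state(); o=grab("e",["bracket"])
P=np.array(s["tcp_pos"]);R=np.array(s["ee_rot"]); Bh=np.c_[-R[:,1],R[:,2],-R[:,0]]
W=lambda *p: P+Bh@(np.array(p)-[-.006,0,.218])
# overlay predicted bracket model: plate, tab, entry circle, slot seat; screw head
fr=[]
for c,(x,y,w,h) in (("side",(235,85,90,125)),("top",(300,150,90,125))):
    p=o[c]; im=cv2.resize(p["image"][y:y+h,x:x+w,::-1],None,fx=4.4,fy=4.4,interpolation=2).copy()
    uv=lambda X:tuple(int(v) for v in (proj(p,X)[0]-[x,y]+.5)*4.4)
    def poly(L,col): cv2.polylines(im,[np.array([uv(X) for X in L],np.int32)],True,col,1)
    poly([W(-.006,-.035,0),W(-.006,.035,0),W(-.006,.035,.186),W(-.006,-.035,.186)],(0,255,0))
    poly([W(-.012,-.05,.194),W(-.012,.05,.194),W(-.012,.05,.242),W(-.012,-.05,.242)],(0,255,0))
    th=np.linspace(0,6.28,24)
    poly([W(-.006,.016*np.cos(a),.138+.016*np.sin(a)) for a in th],(0,200,255))
    poly([SR+HB@np.array([-.017,.011*np.cos(a),.011*np.sin(a)]) for a in th],(0,0,255))
    fr.append(im)
cv2.imwrite("pics/e.png",np.hstack(fr))
E
```

```text
t 6.75 p [0.5021, -0.2749, 0.2825] R [[-0.42, -0.734, -0.534], [-0.268, -0.461, 0.846], [-0.867, 0.498, -0.003]] F [-0.5, -0.7, -2.2] w 0.138 q [-4.0, 25.0, -1.0, 17.0, -89.0, 32.0]
side bracket [([287.0, 117.0], 0.82, 444)]
top bracket [([383.0, 212.0], 0.65, 961), ([328.0, 243.0], 0.54, 47)]
```

View pics/e.png

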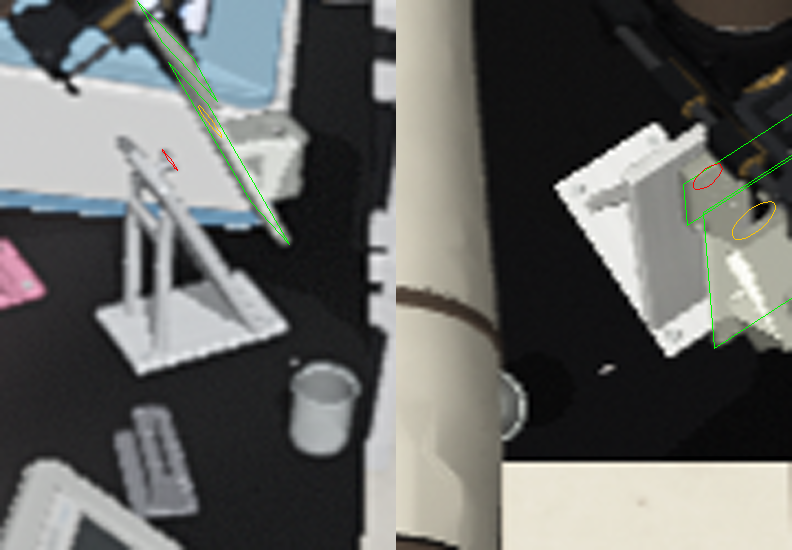

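Overlay shows the bracket model matching both views: side plate tip at (288,243), top tab corner at (686,222). The red head prediction lies on the screw. The rest is empty and the beaker untouched.

```bash
python3 - <<'E'
from plan import *
s=state(); P=np.array(s["tcp_pos"])
d=HB.T@(P-SR); print("out %.4f side %.4f up %.4f"%(-.006-d[0],d[1],d[2]-.052))
Q=tool(HB); plan([(hang(.028,.025),Q),(hang(.028,.004),Q),(hang(.0,.004),Q)])
E
```

```text
t 6.95 p [0.5019, -0.2754, 0.2819] R [[-0.421, -0.734, -0.533], [-0.267, -0.461, 0.846], [-0.867, 0.499, -0.002]] F [0.3, -0.1, -1.1] w 0.137 q [-4.0, 25.0, -1.0, 17.0, -89.0, 32.0]
out 0.0567 side -0.0003 up 0.0335
to [0.523, -0.262, 0.261] t [0.0074, -0.0423, 0.0004] a [-0.0004, -0.0006, 0.0004] mm 32 deg 0.1
to [0.538, -0.252, 0.251] t [0.0, -0.028, 0.0] a [0.0, 0.0, 0.0] mm 21 deg 0.0
to [0.526, -0.26, 0.227] t [0.0373, -0.0, -0.0] a [0.0, 0.0, 0.0] mm 28 deg 0.0
```

Call:
play_rows([
  {"fingers":1,"tx":0.003,"ty":-0.015,"tz":0.0002,"ax":0,"ay":0,"az":0},
  {"fingers":1,"tx":0.005,"ty":-0.03,"tz":0.0004,"ax":0,"ay":0,"az":0},
  {"fingers":1,"tx":0.0074,"ty":-0.0423,"tz":0.0004,"ax":0,"ay":0,"az":0},
  {"fingers":1,"tx":0.0074,"ty":-0.0423,"tz":0.0004,"ax":0,"ay":0,"az":0},
  {"fingers":1,"tx":0.0074,"ty":-0.0423,"tz":0.0004,"ax":0,"ay":0,"az":0},
])

```text
time_s: 7.37
tcp_pos: [0.5232, -0.2613, 0.2592]
ee_rot: [[-0.425, -0.731, -0.534], [-0.268, -0.462, 0.846], [-0.865, 0.502, 0.0]]
wrist_force: [0.0, -0.1, -1.6]
gripper_width: 0.134
```

Call:
play_rows([
  {"fingers":1,"tx":0,"ty":-0.006,"tz":0,"ax":0,"ay":0,"az":0},
  {"fingers":1,"tx":0,"ty":-0.012,"tz":0,"ax":0,"ay":0,"az":0},
  {"fingers":1,"tx":0,"ty":-0.016,"tz":0,"ax":0,"ay":0,"az":0},
  {"fingers":1,"tx":0,"ty":-0.016,"tz":0,"ax":0,"ay":0,"az":0},
])

```text
time_s: 7.7
tcp_pos: [0.5321, -0.2559, 0.2539]
ee_rot: [[-0.423, -0.732, -0.534], [-0.268, -0.462, 0.846], [-0.866, 0.5, -0.001]]
wrist_force: [0.5, -0.8, -1.8]
gripper_width: 0.132
```

```bash
python3 - <<'E'
from plan import *
o=grab("f")
s=state(); P=np.array(s["tcp_pos"])
d=HB.T@(P-SR); print("out %.4f side %.4f up %.4f"%(-.006-d[0],d[1],d[2]-.052))
Q=tool(HB); plan([(hang(.028,.004),Q),(hang(.0,.004),Q)])
a=cv2.resize(o["side"]["image"][95:175,235:305],None,fx=5.5,fy=5.5,interpolation=2);b=cv2.resize(o["top"]["image"][160:240,330:400],None,fx=5.5,fy=5.5,interpolation=2)
cv2.imwrite("pics/f.png",np.hstack([a,b])[:,:,::-1])
E
```

```text
t 7.8 p [0.5317, -0.2561, 0.2543] R [[-0.423, -0.733, -0.533], [-0.268, -0.461, 0.846], [-0.866, 0.5, -0.001]] F [-0.1, 0.2, -1.3] w 0.136 q [-2.0, 28.0, 0.0, 17.0, -88.0, 30.0]
out 0.0121 side 0.0001 up 0.0274
to [0.538, -0.252, 0.251] t [-0.0008, -0.0108, -0.0001] a [0.0, -0.0004, -0.0002] mm 8 deg 0.1
to [0.526, -0.26, 0.227] t [0.0373, -0.0, -0.0] a [0.0, 0.0, 0.0] mm 28 deg 0.0
```

View pics/f.png

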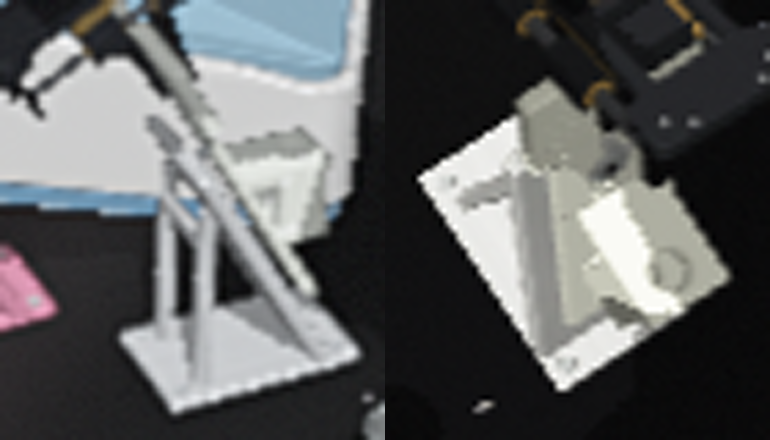

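The bracket is close over the screw, with the head visible inside the entry at top-crop (610,155), and there is no contact force. Continue in, then slide down.

Call:
play_rows([
  {"fingers":1,"tx":-0.0008,"ty":-0.005,"tz":0,"ax":0,"ay":0,"az":0},
  {"fingers":1,"tx":-0.0008,"ty":-0.009,"tz":0,"ax":0,"ay":0,"az":0},
  {"fingers":1,"tx":-0.0008,"ty":-0.0108,"tz":0,"ax":0,"ay":0,"az":0},
  {"fingers":1,"tx":-0.0008,"ty":-0.0108,"tz":0,"ax":0,"ay":0,"az":0},
  {"fingers":1,"tx":-0.0008,"ty":-0.0108,"tz":0,"ax":0,"ay":0,"az":0},
])

```text
time_s: 8.22
tcp_pos: [0.5379, -0.2522, 0.2507]
ee_rot: [[-0.423, -0.733, -0.533], [-0.268, -0.461, 0.846], [-0.866, 0.501, -0.001]]
wrist_force: [-0.2, -0.2, -2.1]
gripper_width: 0.136
```

Call:
play_rows([
  {"fingers":1,"tx":0.003,"ty":0,"tz":0,"ax":0,"ay":0,"az":0},
  {"fingers":1,"tx":0.006,"ty":0,"tz":0,"ax":0,"ay":0,"az":0},
  {"fingers":1,"tx":0.01,"ty":0,"tz":0,"ax":0,"ay":0,"az":0},
  {"fingers":1,"tx":0.01,"ty":0,"tz":0,"ax":0,"ay":0,"az":0},
])

```text
time_s: 8.55
tcp_pos: [0.534, -0.2544, 0.2436]
ee_rot: [[-0.424, -0.732, -0.533], [-0.267, -0.461, 0.846], [-0.865, 0.501, 0.0]]
wrist_force: [0.2, 0.1, -1.5]
gripper_width: 0.136
```

```bash
cat > st.py <<'E'
from plan import *
s=state(); P=np.array(s["tcp_pos"])
d=HB.T@(P-SR); print("out %.4f side %.4f up %.4f"%(-.006-d[0],d[1],d[2]-.052), "F in bracket axes",(HB.T@np.array(s["wrist_force"])).round(1))
E
python3 st.py
```

```text
t 8.55 p [0.534, -0.2544, 0.2436] R [[-0.424, -0.732, -0.533], [-0.267, -0.461, 0.846], [-0.865, 0.501, 0.0]] F [0.2, 0.1, -1.5] w 0.136 q [-2.0, 29.0, -0.0, 16.0, -87.0, 30.0]
out 0.0043 side 0.0004 up 0.0196 F in bracket axes [ 0.9  0.  -1.2]
```

Call:
play_rows([
  {"fingers":1,"tx":0.005,"ty":0,"tz":0,"ax":0,"ay":0,"az":0},
  {"fingers":1,"tx":0.01,"ty":0,"tz":0,"ax":0,"ay":0,"az":0},
  {"fingers":1,"tx":0.015,"ty":0,"tz":0,"ax":0,"ay":0,"az":0},
  {"fingers":1,"tx":0.019,"ty":0,"tz":0,"ax":0,"ay":0,"az":0},
  {"fingers":1,"tx":0.019,"ty":0,"tz":0,"ax":0,"ay":0,"az":0},
])

```text
time_s: 8.97
tcp_pos: [0.5329, -0.2579, 0.239]
ee_rot: [[-0.411, -0.736, -0.538], [-0.275, -0.462, 0.843], [-0.869, 0.494, -0.012]]
wrist_force: [6.5, 8.9, 19.9]
gripper_width: 0.138
```

```bash
python3 st.py
```

```text
t 8.97 p [0.5329, -0.2579, 0.239] R [[-0.411, -0.736, -0.538], [-0.275, -0.462, 0.843], [-0.869, 0.494, -0.012]] F [6.5, 8.9, 19.9] w 0.138 q [-2.0, 28.0, -1.0, 17.0, -85.0, 29.0]
out 0.0045 side -0.0020 up 0.0141 F in bracket axes [-1.   4.1 22.4]
```

Call:
play_rows([
  {"fingers":1,"tx":-0.02,"ty":0,"tz":0,"ax":0,"ay":0,"az":0},
  {"fingers":1,"tx":-0.02,"ty":0,"tz":0,"ax":0,"ay":0,"az":0},
  {"fingers":1,"tx":-0.02,"ty":0,"tz":0,"ax":0,"ay":0,"az":0},
  {"fingers":1,"tx":-0.02,"ty":0,"tz":0,"ax":0,"ay":0,"az":0},
])

```text
time_s: 9.3
tcp_pos: [0.5342, -0.2541, 0.2438]
ee_rot: [[-0.425, -0.732, -0.533], [-0.267, -0.461, 0.846], [-0.865, 0.501, 0.001]]
wrist_force: [0.4, -0.1, -1.7]
gripper_width: 0.133
```

```bash
python3 st.py; cat > ov.py <<'E'
from plan import *
s=state(); o=grab("g"); s=r.sense()
P=np.array(s["tcp_pos"]);R=np.array(s["ee_rot"]); Bh=np.c_[-R[:,1],R[:,2],-R[:,0]]
W=lambda *p: P+Bh@(np.array(p)-[-.006,0,.218])
x,y,w,h=345,160,60,70; k=11
p=o["top"]; im=cv2.resize(p["image"][y:y+h,x:x+w,::-1],None,fx=k,fy=k,interpolation=2)[:600].copy(); raw=im.copy()
uv=lambda X:tuple(int(v) for v in (proj(p,X)[0]-[x,y]+.5)*k)
def poly(L,col): cv2.polylines(im,[np.array([uv(X) for X in L],np.int32)],True,col,1)
th=np.linspace(0,6.28,24)
poly([W(-.006,.016*np.cos(a),.138+.016*np.sin(a)) for a in th],(0,200,255))
poly([W(-.006,-.035,0),W(-.006,.035,0),W(-.006,.035,.186),W(-.006,-.035,.186)],(0,255,0))
poly([W(-.012,-.05,.194),W(-.012,.05,.194),W(-.012,.05,.242),W(-.012,-.05,.242)],(0,255,0))
poly([SR+HB@np.array([-.017,.011*np.cos(a),.011*np.sin(a)]) for a in th],(0,0,255))
u=.018
poly([SR+HB@np.array([0,a,b]) for a,b in((-.045,-.19),(.045,-.19),(.045,u),(-.045,u))],(255,0,255))
cv2.imwrite("pics/g.png",im)
E
python3 ov.py
```

```text
t 9.3 p [0.5342, -0.2541, 0.2438] R [[-0.425, -0.732, -0.533], [-0.267, -0.461, 0.846], [-0.865, 0.501, 0.001]] F [0.4, -0.1, -1.7] w 0.133 q [-2.0, 29.0, -0.0, 16.0, -87.0, 30.0]
out 0.0041 side 0.0005 up 0.0199 F in bracket axes [ 1.1 -0.3 -1.3]
t 9.3 p [0.5342, -0.2541, 0.2438] R [[-0.425, -0.732, -0.533], [-0.267, -0.461, 0.846], [-0.865, 0.501, 0.001]] F [0.4, -0.1, -1.7] w 0.133 q [-2.0, 29.0, -0.0, 16.0, -87.0, 30.0]
```

View pics/g.png

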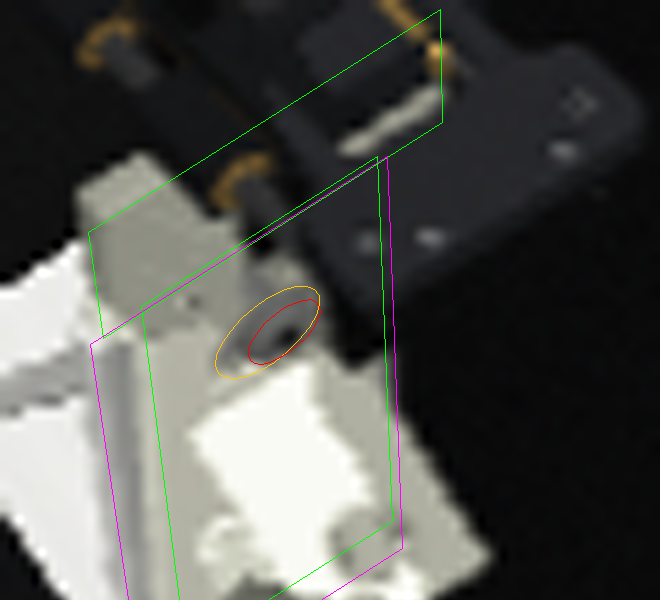

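```bash
python3 - <<'E'
from plan import *
s=r.sense();P=np.array(s["tcp_pos"]);R=np.array(s["ee_rot"]); Bh=np.c_[-R[:,1],R[:,2],-R[:,0]]
W=lambda *p: P+Bh@(np.array(p)-[-.006,0,.218])
p=pickle.load(open("g.pkl","rb"))["top"]; g=cv2.cvtColor(p["image"],cv2.COLOR_RGB2GRAY).astype(np.float32)
def prof(f,lo,hi,n=33):
    t=np.linspace(lo,hi,n); uv=proj(p,[f(a) for a in t]).astype(np.float32)
    v=cv2.remap(g,uv[:,:1],uv[:,1:],1)[:,0]; return t,v
for z in (.02,.04,.06,.08,.1,.12,.15,.17):
    t,v=prof(lambda a:W(-.006,a,z),.048,.026,23); print("plate L z",z," ".join("%d"%x for x in v))
print("t from 48 to 26 mm step 1")
for z in (.2,.21,.22,.23): 
    t,v=prof(lambda a:W(-.012,a,z),.062,.042,21); print("tab L",z," ".join("%d"%x for x in v))
for z in (.13,.138,.146,.155,.165):
    t,v=prof(lambda a:W(-.006,a,z),.022,-.022,23); print("hole",z," ".join("%d"%x for x in v))
for z in (-.16,-.12,-.08,-.04,0):
    t,v=prof(lambda a:SR+HB@np.array([0,a,z]),.055,.035,21); print("board",z," ".join("%d"%x for x in v))
E
```

```text
plate L z 0.02 161 155 149 161 172 183 191 189 186 184 182 180 178 177 177 177 177 176 176 176 176 176 176
plate L z 0.04 154 154 153 154 158 168 178 188 188 186 184 182 180 179 177 176 176 176 176 177 179 182 187
plate L z 0.06 161 154 153 157 161 165 171 177 183 187 185 183 181 179 178 177 177 178 180 181 186 193 198
plate L z 0.08 154 150 146 142 150 160 171 179 183 186 189 187 184 181 178 177 177 176 176 176 176 177 177
plate L z 0.1 158 151 147 144 142 143 157 172 187 190 189 187 184 181 179 177 177 177 177 177 178 180 183
plate L z 0.12 153 149 145 140 142 146 150 158 171 183 193 190 188 185 183 181 178 177 177 177 177 177 177
plate L z 0.15 159 152 146 142 139 137 140 148 157 164 171 178 184 184 182 181 179 178 177 176 176 176 176
plate L z 0.17 156 150 146 141 137 137 137 137 147 159 172 177 172 162 147 137 137 138 143 144 142 141 141
t from 48 to 26 mm step 1
tab L 0.2 197 202 204 194 191 197 207 220 222 217 214 213 215 217 207 194 179 164 152 143 141
tab L 0.21 235 234 230 227 227 224 216 204 197 200 201 198 184 163 144 139 137 139 139 140 141
tab L 0.22 234 234 234 235 235
[... 393 characters left out ...]
02 103 100 99 98 95 81 47 22 26 32
hole 0.155 176 176 177 169 150 141 135 134 122 116 110 104 103 114 124 138 118 85 46 27 29 36 40
hole 0.165 141 146 143 139 141 140 139 134 121 111 104 110 122 118 108 83 52 29 20 27 37 39 39
board -0.16 43 73 120 156 179 187 186 182 179 175 172 165 159 152 148 152 157 165 173 177 180
board -0.12 235 234 233 226 219 212 205 196 188 182 174 166 159 150 152 156 161 167 175 182 189
board -0.08 234 234 235 229 222 214 204 193 183 173 168 163 157 151 148 145 141 147 158 168 178
board -0.04 236 236 235 229 222 215 207 196 187 178 171 164 156 150 146 142 138 141 145 149 156
board 0 166 184 189 180 164 149 148 156 162 168 167 161 156 150 146 142 138 137 136 135 143
```

```bash
cat > edge.py <<'E'
from plan import *
import sys
def meas(p,P,R,verbose=False):
    Bh=np.c_[-R[:,1],R[:,2],-R[:,0]]
    W=lambda *q: P+Bh@(np.array(q)-[-.006,0,.218])
    g=cv2.cvtColor(p["image"],cv2.COLOR_RGB2GRAY).astype(np.float32)
    C=-p["R"].T@p["t"]; v=Bh.T@(C-W(-.006,.035,.1)); off=6*v[1]/abs(v[0])  # mm the side face shows beyond front edge
    Z=np.arange(.015,.165,.005); E=[]
    for z in Z:
        t=np.linspace(.055,.025,61); uv=proj(p,[W(-.006,a,z) for a in t]).astype(np.float32)
        f=cv2.GaussianBlur(cv2.remap(g,uv[:,:1],uv[:,1:],1),(1,9),0)[:,0]
        E.append(t[np.argmax(np.gradient(f))]*1000)
    E=np.array(E); m=np.abs(E-np.median(E))<7; k=np.polyfit(Z[m],E[m],1)
    print("edge",E.round(1).tolist(),"expected",35+off,"slope deg",np.degrees(np.arctan(k[0]/1000)).round(2),"at .138",np.polyval(k,.138).round(1),"at .218",np.polyval(k,.218).round(1))
if __name__=="__main__":
    meas(pickle.load(open("e.pkl","rb"))["top"],np.array([.5021,-.2751,.2822]),np.array([[-.42,-.734,-.534],[-.268,-.461,.846],[-.867,.498,-.003]]))
    meas(pickle.load(open("f.pkl","rb"))["top"],np.array([.5318,-.256,.2542]),np.array([[-.423,-.733,-.533],[-.268,-.461,.846],[-.866,.5,-.001]]))
    s=r.sense(); meas(pickle.load(open("g.pkl","rb"))["top"],np.array(s["tcp_pos"]),np.array(s["ee_rot"]))
E
python3 edge.py
```

```text
edge [37.0, 35.5, 36.0, 36.5, 49.0, 32.0, 54.0, 54.0, 45.5, 47.5, 48.0, 47.0, 50.0, 36.0, 36.0, 36.5, 37.0, 36.0, 36.0, 36.5, 36.5, 37.5, 37.5, 37.5, 37.0, 37.0, 36.5, 36.5, 36.5, 37.5, 31.5] expected 38.86604636479878 slope deg 0.25 at .138 36.4 at .218 36.7
edge [38.5, 38.0, 38.0, 38.0, 37.5, 37.5, 37.0, 37.0, 36.5, 36.5, 38.5, 38.5, 37.0, 37.5, 37.5, 37.0, 37.0, 36.5, 36.5, 36.0, 37.0, 38.0, 37.5, 37.0, 37.0, 36.5, 36.5, 36.0, 36.0, 35.5, 36.5] expected 38.52937302312104 slope deg -0.65 at .138 36.5 at .218 35.6
edge [44.0, 44.0, 44.0, 43.5, 43.0, 42.5, 27.0, 28.0, 27.5, 41.5, 41.0, 40.5, 42.5, 43.0, 42.5, 42.0, 42.0, 41.5, 41.0, 40.5, 40.5, 40.0, 39.5, 39.5, 41.0, 41.0, 40.5, 40.5, 38.5, 39.5, 39.5] expected 38.4804919171524 slope deg -1.68 at .138 40.1 at .218 37.8
```

Edge profiles show that the contact turned the bracket about 1.7° in the grip (lower end to +y) and shifted it about 1.5 mm at the slot. I'll turn the tool back by that angle, which also centres the slot on the screw, then slide down again.

Call:
play_rows([
  {"fingers":1,"tx":0,"ty":0,"tz":0,"ax":0,"ay":0.0094,"az":0},
  {"fingers":1,"tx":0,"ty":0,"tz":0,"ax":0,"ay":0.0094,"az":0},
  {"fingers":1,"tx":0.005,"ty":0,"tz":0,"ax":0,"ay":0.0094,"az":0},
  {"fingers":1,"tx":0.008,"ty":0,"tz":0,"ax":0,"ay":0.0094,"az":0},
  {"fingers":1,"tx":0.008,"ty":0,"tz":0,"ax":0,"ay":0.0094,"az":0},
])

```text
time_s: 9.82
tcp_pos: [0.5322, -0.2558, 0.2393]
ee_rot: [[-0.408, -0.732, -0.545], [-0.292, -0.461, 0.838], [-0.865, 0.501, -0.026]]
wrist_force: [0.7, 0.3, -1.0]
gripper_width: 0.138
```

Call:
play_rows([
  {"fingers":1,"tx":0.003,"ty":0,"tz":0,"ax":0,"ay":0,"az":0},
  {"fingers":1,"tx":0.005,"ty":0,"tz":0,"ax":0,"ay":0,"az":0},
  {"fingers":1,"tx":0.005,"ty":0,"tz":0,"ax":0,"ay":0,"az":0},
])

```text
time_s: 10.07
tcp_pos: [0.5318, -0.2562, 0.2387]
ee_rot: [[-0.404, -0.734, -0.546], [-0.293, -0.462, 0.837], [-0.866, 0.499, -0.028]]
wrist_force: [0.9, 6.3, 8.1]
gripper_width: 0.137
```

```bash
python3 st.py
```

```text
t 10.07 p [0.5318, -0.2562, 0.2387] R [[-0.404, -0.734, -0.546], [-0.293, -0.462, 0.837], [-0.866, 0.499, -0.028]] F [0.9, 6.3, 8.1] w 0.137 q [-2.0, 28.0, -3.0, 18.0, -84.0, 29.0]
out 0.0043 side 0.0000 up 0.0139 F in bracket axes [-0.5  4.9  9.1]
```

Reaction is +y and up on the bracket: the slot has to go further +y. Back off 3 mm, shift +3.5 mm, retry.

Call:
play_rows([
  {"fingers":1,"tx":-0.008,"ty":0,"tz":0,"ax":0,"ay":0,"az":0},
  {"fingers":1,"tx":-0.008,"ty":0,"tz":0.0047,"ax":0,"ay":0,"az":0},
  {"fingers":1,"tx":-0.008,"ty":0,"tz":0.0047,"ax":0,"ay":0,"az":0},
  {"fingers":1,"tx":0,"ty":0,"tz":0.0047,"ax":0,"ay":0,"az":0},
  {"fingers":1,"tx":0,"ty":0,"tz":0.0047,"ax":0,"ay":0,"az":0},
])

```text
time_s: 10.48
tcp_pos: [0.5287, -0.2544, 0.2351]
ee_rot: [[-0.407, -0.732, -0.546], [-0.293, -0.461, 0.838], [-0.865, 0.501, -0.026]]
wrist_force: [-0.0, -3.8, -4.2]
gripper_width: 0.137
```

```bash
python3 st.py
```

```text
t 10.48 p [0.5287, -0.2544, 0.2351] R [[-0.407, -0.732, -0.546], [-0.293, -0.461, 0.838], [-0.865, 0.501, -0.026]] F [-0.0, -3.8, -4.2] w 0.137 q [-2.0, 28.0, -3.0, 18.0, -84.0, 28.0]
out 0.0039 side 0.0032 up 0.0099 F in bracket axes [ 0.3 -3.2 -4.6]
```

Call:
play_rows([
  {"fingers":1,"tx":0.003,"ty":0,"tz":-0.001,"ax":0,"ay":0,"az":0},
  {"fingers":1,"tx":0.006,"ty":0,"tz":-0.001,"ax":0,"ay":0,"az":0},
  {"fingers":1,"tx":0.006,"ty":0,"tz":-0.001,"ax":0,"ay":0,"az":0},
])

```text
time_s: 10.73
tcp_pos: [0.5268, -0.2559, 0.2318]
ee_rot: [[-0.409, -0.732, -0.545], [-0.292, -0.461, 0.838], [-0.865, 0.502, -0.025]]
wrist_force: [-0.5, 0.7, -1.4]
gripper_width: 0.133
```

```bash
python3 st.py
```

```text
t 10.73 p [0.5268, -0.2559, 0.2318] R [[-0.409, -0.732, -0.545], [-0.292, -0.461, 0.838], [-0.865, 0.502, -0.025]] F [-0.5, 0.7, -1.4] w 0.133 q [-2.0, 28.0, -4.0, 18.0, -84.0, 28.0]
out 0.0043 side 0.0029 up 0.0059 F in bracket axes [ 0.6  0.8 -1.2]
```

In the slot and sliding freely. Continue down until contact.

Call:
play_rows([
  {"fingers":1,"tx":0.003,"ty":0,"tz":0,"ax":0,"ay":0,"az":0},
  {"fingers":1,"tx":0.006,"ty":0,"tz":0,"ax":0,"ay":0,"az":0},
  {"fingers":1,"tx":0.009,"ty":0,"tz":0,"ax":0,"ay":0,"az":0},
  {"fingers":1,"tx":0.009,"ty":0,"tz":0,"ax":0,"ay":0,"az":0},
])

```text
time_s: 11.07
tcp_pos: [0.5244, -0.2577, 0.2262]
ee_rot: [[-0.408, -0.732, -0.545], [-0.292, -0.461, 0.838], [-0.865, 0.501, -0.026]]
wrist_force: [-1.3, 0.3, -0.8]
gripper_width: 0.135
```

```bash
python3 st.py
```

```text
t 11.07 p [0.5244, -0.2577, 0.2262] R [[-0.408, -0.732, -0.545], [-0.292, -0.461, 0.838], [-0.865, 0.501, -0.026]] F [-1.3, 0.3, -0.8] w 0.135 q [-2.0, 28.0, -4.0, 18.0, -83.0, 28.0]
out 0.0042 side 0.0026 up -0.0005 F in bracket axes [-0.4  0.9 -1.2]
```

Call:
play_rows([
  {"fingers":1,"tx":0.003,"ty":0,"tz":0,"ax":0,"ay":0,"az":0},
  {"fingers":1,"tx":0.006,"ty":0,"tz":0,"ax":0,"ay":0,"az":0},
  {"fingers":1,"tx":0.006,"ty":0,"tz":0,"ax":0,"ay":0,"az":0},
])

```text
time_s: 11.32
tcp_pos: [0.5242, -0.2585, 0.2252]
ee_rot: [[-0.404, -0.734, -0.547], [-0.294, -0.462, 0.837], [-0.866, 0.499, -0.029]]
wrist_force: [1.2, 6.3, 6.7]
gripper_width: 0.139
```

```bash
python3 st.py
```

```text
t 11.32 p [0.5242, -0.2585, 0.2252] R [[-0.404, -0.734, -0.547], [-0.294, -0.462, 0.837], [-0.866, 0.499, -0.029]] F [1.2, 6.3, 6.7] w 0.139 q [-2.0, 28.0, -5.0, 18.0, -82.0, 28.0]
out 0.0042 side 0.0022 up -0.0016 F in bracket axes [0.4 4.7 8. ]
```

Call:
play_rows([
  {"fingers":1,"tx":-0.003,"ty":-0.002,"tz":0,"ax":0,"ay":0,"az":0},
  {"fingers":0,"tx":-0.003,"ty":-0.002,"tz":0,"ax":0,"ay":0,"az":0},
  {"fingers":0,"tx":-0.003,"ty":-0.002,"tz":0,"ax":0,"ay":0,"az":0},
  {"fingers":0,"tx":-0.003,"ty":-0.002,"tz":0,"ax":0,"ay":0,"az":0},
  {"fingers":0,"tx":-0.003,"ty":-0.002,"tz":0,"ax":0,"ay":0,"az":0},
])

```text
time_s: 11.73
tcp_pos: [0.5248, -0.2579, 0.2237]
ee_rot: [[-0.408, -0.732, -0.545], [-0.292, -0.461, 0.838], [-0.865, 0.501, -0.026]]
wrist_force: [-0.5, -0.3, 0.1]
gripper_width: 0.356
```

Call:
play_rows([
  {"fingers":0,"tx":0,"ty":0,"tz":0,"ax":0,"ay":0,"az":0},
  {"fingers":0,"tx":0,"ty":0,"tz":0,"ax":0,"ay":0,"az":0},
  {"fingers":0,"tx":0,"ty":0,"tz":0,"ax":0,"ay":0,"az":0},
  {"fingers":0,"tx":-0.03,"ty":0,"tz":0,"ax":0,"ay":0,"az":0},
  {"fingers":0,"tx":-0.06,"ty":0,"tz":0,"ax":0,"ay":0,"az":0},
])

```text
time_s: 12.15
tcp_pos: [0.5425, -0.2446, 0.2625]
ee_rot: [[-0.41, -0.731, -0.545], [-0.292, -0.461, 0.838], [-0.864, 0.503, -0.024]]
wrist_force: [0.5, 0.3, 0.5]
gripper_width: 0.498
```

Call:
play_rows([
  {"fingers":0,"tx":-0.05,"ty":0,"tz":0,"ax":0,"ay":0,"az":0},
  {"fingers":0,"tx":-0.1,"ty":0,"tz":0,"ax":0,"ay":0,"az":0},
  {"fingers":0,"tx":-0.13,"ty":0,"tz":0,"ax":0,"ay":0,"az":0},
  {"fingers":0,"tx":-0.13,"ty":0,"tz":0,"ax":0,"ay":0,"az":0},
])

```text
time_s: 12.48
tcp_pos: [0.5859, -0.2153, 0.3519]
ee_rot: [[-0.398, -0.737, -0.547], [-0.295, -0.462, 0.836], [-0.869, 0.494, -0.034]]
wrist_force: [0.9, 0.5, 0.5]
gripper_width: 0.503
```

```bash
python3 st.py; cat > ov2.py <<'E'
from plan import *
import sys
tag=sys.argv[1]; o=grab(tag,["bracket"])
fr=[];k=5.5
for c,(x,y,w,h) in (("side",(235,85,70,105)),("top",(325,150,70,105))):
    p=o[c]; im=cv2.resize(p["image"][y:y+h,x:x+w,::-1],None,fx=k,fy=k,interpolation=2).copy()
    uv=lambda X:tuple(int(v) for v in (proj(p,X)[0]-[x,y]+.5)*k)
    W=lambda *q: SR+HB@(np.array(q)-[.004,0,.166])+HB[:,1]*.002
    def poly(L,col): cv2.polylines(im,[np.array([uv(X) for X in L],np.int32)],True,col,1)
    poly([W(-.006,-.035,0),W(-.006,.035,0),W(-.006,.035,.186),W(-.006,-.035,.186)],(0,255,0))
    poly([W(-.012,-.05,.194),W(-.012,.05,.194),W(-.012,.05,.242),W(-.012,-.05,.242)],(0,255,0))
    fr.append(im)
cv2.imwrite(f"pics/{tag}.png",np.hstack(fr))
E
python3 ov2.py h
```

```text
t 12.48 p [0.5859, -0.2153, 0.3519] R [[-0.398, -0.737, -0.547], [-0.295, -0.462, 0.836], [-0.869, 0.494, -0.034]] F [0.9, 0.5, 0.5] w 0.503 q [2.0, 29.0, 16.0, 17.0, -101.0, 31.0]
out 0.0024 side 0.0058 up 0.1457 F in bracket axes [ 0.7 -0.1  0.9]
side bracket [([283.0, 130.0], 0.86, 398)]
top bracket [([369.0, 196.0], 0.77, 1315)]
```

View pics/h.png

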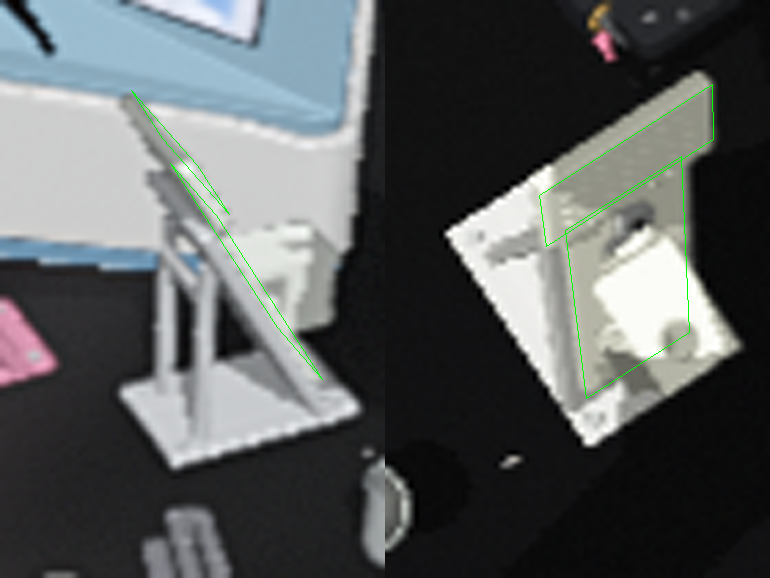

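The bracket hangs: both views match the fully-down model outline, tab and plate straight. Now I'll locate the pocket mouth.

```bash
cat > pm.py <<'E'
from plan import *
o=pickle.load(open("a.pkl","rb")); T=o["top"]
h=pickle.load(open("h.pkl","rb"))
B=brot(15.6,-5.); top=np.array([.468,-.0905,.247])+.0*B[:,0]; O=top-.242*B[:,2]
def hit(p,uv,O,R):
    o_,d=ray(p,uv); a=R.T@(o_-O); b=R.T@d; return a-b*a[1]/b[1]   # on y=0: ill if view along y
print("a", hit(T,[275+179/6-.4,165+296/6-.4],O,B).round(4))
OH=SR+HB@np.array([-.004,0.002,-.166])
print("h", hit(h["top"],[325+(680-385)/5.5-.4,150+340/5.5-.4],OH,HB).round(4))
# joint least squares incl. y=0
fr=[]
for c,(x,y,w,hh),k in (("side",(270,115,35,40),11),("top",(355,180,35,40),11)):
    p=h[c]; im=cv2.resize(p["image"][y:y+hh,x:x+w,::-1],None,fx=k,fy=k,interpolation=2).copy()
    for i in range(0,w,5): cv2.line(im,(i*k,0),(i*k,8),(0,0,255),1); cv2.putText(im,str(x+i),(i*k,18),0,.35,(0,0,255),1)
    for i in range(0,hh,5): cv2.line(im,(0,i*k),(8,i*k),(0,0,255),1); cv2.putText(im,str(y+i),(9,i*k+4),0,.35,(0,0,255),1)
    fr.append(im)
cv2.imwrite("pics/i.png",np.hstack(fr))
E
python3 pm.py
```

```text
a [-0.0453  0.      0.118 ]
h [-0.0473  0.      0.0912]
```

View pics/i.png

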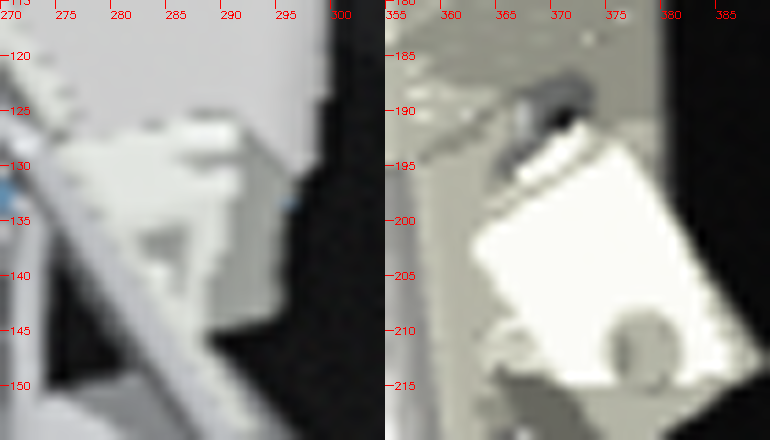

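```bash
python3 - <<'E'
from plan import *
o=pickle.load(open("a.pkl","rb"));T=o["top"];S=o["side"];h=pickle.load(open("h.pkl","rb"))
for a,b in [((141,152),(40,418)),((372,160),(83,245))]:
    print("box",tri([T,S],[np.array(a)/2.4+[100,80],np.array(b)/2.2+[180,90]]).round(3))
uv=[378.1,211.5]
for z in (.13,.137,.145):
    X=onz(h["top"],uv,z); print("mouth",X.round(4),"in stand axes from SR",(Ro.from_euler("z",-32.2,degrees=True).apply(X-SR)).round(4))
# board/plate centre line laterally in h top: tab ends
print(np.round(proj(h["top"],[SR]),1))
s=state()
d=grab("j",["tube","marker"])
# tube cap: segment orange
for c in d:
    im=d[c]["image"].astype(int); m=(im[...,0]>200)&(im[...,1]>80)&(im[...,1]<160)&(im[...,2]<90)
    n,l,st,ce=cv2.connectedComponentsWithStats(m.astype(np.uint8)); print(c,[(st[i].tolist(),ce[i].round(1).tolist()) for i in range(1,n) if st[i][4]>8])
E
```

```text
box [0.644 0.348 0.07 ]
box [0.646 0.046 0.065]
mouth [ 0.4414 -0.3127  0.13  ] in stand axes from SR [-0.0827  0.0004 -0.0465]
mouth [ 0.4409 -0.3106  0.137 ] in stand axes from SR [-0.0819  0.0024 -0.0395]
mouth [ 0.4405 -0.3083  0.145 ] in stand axes from SR [-0.081   0.0046 -0.0315]
[[366.6 185.6]]
t 12.68 p [0.5823, -0.2161, 0.346] R [[-0.409, -0.732, -0.545], [-0.292, -0.461, 0.838], [-0.865, 0.502, -0.025]] F [-0.3, 0.2, -0.4] w 0.501 q [2.0, 29.0, 15.0, 17.0, -101.0, 31.0]
side tube [([223.0, 292.0], 0.46, 201)]
side marker [([264.0, 293.0], 0.74, 137)]
top tube [([148.0, 174.0], 0.54, 80), ([139.0, 192.0], 0.39, 3046)]
top marker [([143.0, 207.0], 0.53, 60)]
side [([216, 172, 10, 9, 56], [220.7, 175.6]), ([221, 279, 7, 8, 42], [224.2, 282.0])]
top [([100, 35, 11, 11, 88], [104.8, 40.0]), ([0, 65, 8, 6, 34], [3.1, 67.9]), ([141, 173, 5, 6, 25], [142.8, 175.3])]
```

```bash
python3 - <<'E'
from plan import *
j=pickle.load(open("j.pkl","rb"))
print(tri([j["top"],j["side"]],[[142.8,175.3],[224.2,282.0]]),onz(j["top"],[142.8,175.3],.122),onz(j["side"],[224.2,282],.120))
def down(yaw):
    a=np.radians(yaw); y=np.array([np.cos(a),np.sin(a),0]); x=np.array([0,0,-1.]); return np.c_[x,y,np.cross(x,y)]
s=state();R0=np.array(s["ee_rot"]);Q=down(225)
X=np.array([.5475,.3775,0])
plan([([.58,-.06,.37],lerp(R0,Q,.5)),([.565,.14,.37],lerp(R0,Q,1)),([.55,.32,.33],Q),(X+[0,0,.20],Q),(X+[0,0,.094],Q)])
E
```

```text
[0.54931603 0.38018706 0.12596012] [0.55060406 0.38140272 0.122     ] [0.5496989  0.37653991 0.12      ]
t 12.98 p [0.5827, -0.2163, 0.3469] R [[-0.408, -0.732, -0.545], [-0.292, -0.461, 0.838], [-0.865, 0.501, -0.026]] F [-0.8, 0.1, -0.6] w 0.503 q [2.0, 29.0, 15.0, 17.0, -101.0, 31.0]
to [0.58, -0.06, 0.37] t [-0.0861, -0.078, 0.1757] a [-0.0335, 0.0047, -0.0837] mm 158 deg 16.2
to [0.565, 0.14, 0.37] t [-0.0394, -0.1468, 0.22] a [-0.0335, 0.0047, -0.0837] mm 201 deg 16.2
to [0.55, 0.32, 0.33] t [0.0533, -0.1556, 0.1838] a [0.0, -0.0, 0.0] mm 185 deg 0.0
to [0.548, 0.378, 0.2] t [0.1733, -0.0519, 0.0566] a [0.0, 0.0, 0.0] mm 142 deg 0.0
to [0.548, 0.378, 0.094] t [0.1413, 0.0, 0.0] a [0.0, 0.0, 0.0] mm 106 deg 0.0
```

Call:
play_rows([
  {"fingers":-1,"tx":-0.03,"ty":-0.02,"tz":0.04,"ax":-0.008,"ay":0.001,"az":-0.02},
  {"fingers":-1,"tx":-0.06,"ty":-0.04,"tz":0.08,"ax":-0.016,"ay":0.002,"az":-0.04},
  {"fingers":-1,"tx":-0.086,"ty":-0.06,"tz":0.13,"ax":-0.025,"ay":0.003,"az":-0.06},
  {"fingers":-1,"tx":-0.0861,"ty":-0.078,"tz":0.1757,"ax":-0.0335,"ay":0.0047,"az":-0.0837},
  {"fingers":-1,"tx":-0.0861,"ty":-0.078,"tz":0.1757,"ax":-0.0335,"ay":0.0047,"az":-0.0837},
])

```text
time_s: 13.4
tcp_pos: [0.5787, -0.0555, 0.3727]
ee_rot: [[-0.195, -0.749, -0.633], [-0.16, -0.613, 0.774], [-0.968, 0.252, -0.0]]
wrist_force: [0.3, -0.9, -0.8]
gripper_width: 0.795
```

Call:
play_rows([
  {"fingers":-1,"tx":-0.0394,"ty":-0.1468,"tz":0.22,"ax":-0.0335,"ay":0.0047,"az":-0.0837},
  {"fingers":-1,"tx":-0.0394,"ty":-0.1468,"tz":0.22,"ax":-0.0335,"ay":0.0047,"az":-0.0837},
  {"fingers":-1,"tx":-0.0394,"ty":-0.1468,"tz":0.22,"ax":-0.0335,"ay":0.0047,"az":-0.0837},
  {"fingers":-1,"tx":-0.0394,"ty":-0.1468,"tz":0.22,"ax":-0.0335,"ay":0.0047,"az":-0.0837},
  {"fingers":-1,"tx":-0.0394,"ty":-0.1468,"tz":0.22,"ax":-0.0335,"ay":0.0047,"az":-0.0837},
])

```text
time_s: 13.82
tcp_pos: [0.5641, 0.1416, 0.3714]
ee_rot: [[0.003, -0.707, -0.707], [0.001, -0.707, 0.707], [-1.0, -0.003, -0.001]]
wrist_force: [0.4, -0.7, -0.9]
gripper_width: 0.994
```

Call:
play_rows([
  {"fingers":-1,"tx":0.0533,"ty":-0.1556,"tz":0.1838,"ax":0,"ay":0,"az":0},
  {"fingers":-1,"tx":0.0533,"ty":-0.1556,"tz":0.1838,"ax":0,"ay":0,"az":0},
  {"fingers":-1,"tx":0.0533,"ty":-0.1556,"tz":0.1838,"ax":0,"ay":0,"az":0},
  {"fingers":-1,"tx":0.0533,"ty":-0.1556,"tz":0.1838,"ax":0,"ay":0,"az":0},
  {"fingers":-1,"tx":0.0533,"ty":-0.1556,"tz":0.1838,"ax":0,"ay":0,"az":0},
])

```text
time_s: 14.23
tcp_pos: [0.5489, 0.3238, 0.3279]
ee_rot: [[-0.001, -0.705, -0.71], [-0.001, -0.71, 0.705], [-1.0, 0.002, 0.0]]
wrist_force: [0.0, 1.0, -0.9]
gripper_width: 0.997
```

Call:
play_rows([
  {"fingers":-1,"tx":0,"ty":0,"tz":0,"ax":0,"ay":0,"az":0},
  {"fingers":-1,"tx":0,"ty":0,"tz":0,"ax":0,"ay":0,"az":0},
  {"fingers":-1,"tx":0,"ty":0,"tz":0,"ax":0,"ay":0,"az":0},
])

```text
time_s: 14.48
tcp_pos: [0.5505, 0.3192, 0.3308]
ee_rot: [[0.002, -0.707, -0.707], [-0.001, -0.707, 0.707], [-1.0, -0.001, -0.001]]
wrist_force: [-0.2, -1.1, -0.5]
gripper_width: 0.998
```

```bash
cat >> plan.py <<'E'
def down(yaw):
    a=np.radians(yaw); y=np.array([np.cos(a),np.sin(a),0]); x=np.array([0,0,-1.]); return np.c_[x,y,np.cross(x,y)]
E
python3 - <<'E'
from plan import *
s=state();Q=down(225); X=np.array([.549,.379,0])
plan([(X+[0,0,.20],Q),(X+[0,0,.094],Q)])
E
```

```text
t 14.48 p [0.5505, 0.3192, 0.3308] R [[0.002, -0.707, -0.707], [-0.001, -0.707, 0.707], [-1.0, -0.001, -0.001]] F [-0.2, -1.1, -0.5] w 0.998 q [45.0, 21.0, 11.0, 0.0, -80.0, 0.0]
to [0.549, 0.379, 0.2] t [0.1743, -0.0548, 0.058] a [-0.0001, -0.0005, 0.0002] mm 144 deg 0.1
to [0.549, 0.379, 0.094] t [0.1413, 0.0, 0.0] a [0.0, 0.0, 0.0] mm 106 deg 0.0
```

Call:
play_rows([
  {"fingers":-1,"tx":0.04,"ty":-0.0275,"tz":0.029,"ax":0,"ay":0,"az":0},
  {"fingers":-1,"tx":0.09,"ty":-0.0548,"tz":0.058,"ax":0,"ay":0,"az":0},
  {"fingers":-1,"tx":0.14,"ty":-0.0548,"tz":0.058,"ax":0,"ay":0,"az":0},
  {"fingers":-1,"tx":0.1743,"ty":-0.0548,"tz":0.058,"ax":0,"ay":0,"az":0},
  {"fingers":-1,"tx":0.1743,"ty":-0.0548,"tz":0.058,"ax":0,"ay":0,"az":0},
])

```text
time_s: 14.9
tcp_pos: [0.5461, 0.3764, 0.1928]
ee_rot: [[-0.009, -0.709, -0.706], [-0.009, -0.706, 0.709], [-1.0, 0.013, 0.001]]
wrist_force: [0.3, -0.3, -0.2]
gripper_width: 1.0
```

Call:
play_rows([
  {"fingers":-1,"tx":0,"ty":0,"tz":0,"ax":0,"ay":0,"az":0},
  {"fingers":-1,"tx":0.045,"ty":0,"tz":0,"ax":0,"ay":0,"az":0},
  {"fingers":-1,"tx":0.09,"ty":0,"tz":0,"ax":0,"ay":0,"az":0},
  {"fingers":-1,"tx":0.125,"ty":0,"tz":0,"ax":0,"ay":0,"az":0},
  {"fingers":-1,"tx":0.1413,"ty":0,"tz":0,"ax":0,"ay":0,"az":0},
])

```text
time_s: 15.32
tcp_pos: [0.5494, 0.379, 0.0939]
ee_rot: [[0.002, -0.708, -0.706], [0.0, -0.706, 0.708], [-1.0, -0.001, -0.001]]
wrist_force: [-0.7, -0.5, -1.4]
gripper_width: 1.002
```

```bash
python3 - <<'E'
from plan import *
d=grab("k",["tube","marker"])
s=state(); p=d["side"]; im=cv2.resize(p["image"][235:345,190:300,::-1],None,fx=5,fy=5,interpolation=2)
cv2.imwrite("pics/k.png",im)
plan([(np.array([.549,.379,.094]),down(225))])
E
```

```text
side tube [([224.0, 294.0], 0.7, 101)]
side marker [([306.0, 173.0], 0.63, 82), ([263.0, 295.0], 0.47, 119)]
top tube [([146.0, 174.0], 0.61, 30)]
top marker [([147.0, 210.0], 0.55, 25)]
t 15.62 p [0.5504, 0.3812, 0.0971] R [[0.006, -0.707, -0.708], [0.004, -0.708, 0.707], [-1.0, -0.007, -0.001]] F [0.3, 0.6, 1.1] w 1.0 q [49.0, 33.0, -3.0, 0.0, -53.0, -4.0]
to [0.549, 0.379, 0.094] t [0.0041, 0.0034, -0.0007] a [0.0002, -0.0004, 0.0021] mm 4 deg 0.4
```

View pics/k.png

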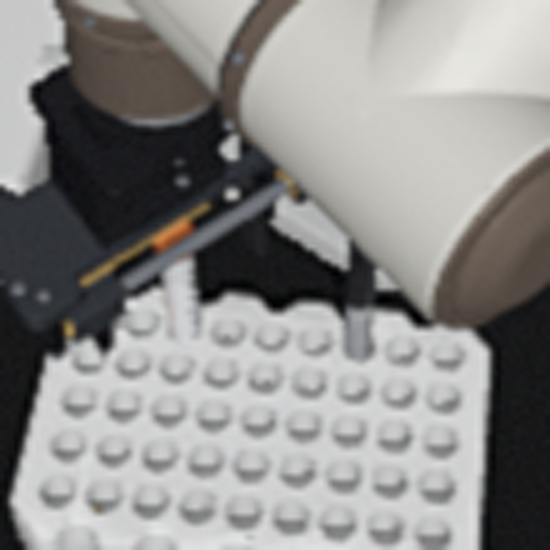

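Tube (crop 180,290) sits between the fingers. The marker (360,320) is upright and clear. Closing.

Call:
play_rows([
  {"fingers":1,"tx":0.002,"ty":0.002,"tz":0,"ax":0,"ay":0,"az":0.002},
  {"fingers":1,"tx":0.002,"ty":0.002,"tz":0,"ax":0,"ay":0,"az":0.002},
  {"fingers":1,"tx":0.002,"ty":0.002,"tz":0,"ax":0,"ay":0,"az":0.002},
  {"fingers":1,"tx":0.002,"ty":0.002,"tz":0,"ax":0,"ay":0,"az":0.002},
  {"fingers":1,"tx":0.002,"ty":0.002,"tz":0,"ax":0,"ay":0,"az":0.002},
])

```text
time_s: 16.03
tcp_pos: [0.5477, 0.379, 0.0923]
ee_rot: [[-0.003, -0.707, -0.708], [-0.004, -0.708, 0.707], [-1.0, 0.005, -0.001]]
wrist_force: [-0.4, 0.1, -0.2]
gripper_width: 0.706
```

Call:
play_rows([
  {"fingers":1,"tx":0,"ty":0,"tz":0,"ax":0,"ay":0,"az":0},
  {"fingers":1,"tx":0,"ty":0,"tz":0,"ax":0,"ay":0,"az":0},
  {"fingers":1,"tx":0,"ty":0,"tz":0,"ax":0,"ay":0,"az":0},
  {"fingers":1,"tx":0,"ty":0,"tz":0,"ax":0,"ay":0,"az":0},
  {"fingers":1,"tx":0,"ty":0,"tz":0,"ax":0,"ay":0,"az":0},
])

```text
time_s: 16.45
tcp_pos: [0.5477, 0.3789, 0.0921]
ee_rot: [[-0.003, -0.707, -0.707], [-0.005, -0.707, 0.707], [-1.0, 0.006, -0.001]]
wrist_force: [-0.7, -0.1, -0.5]
gripper_width: 0.325
```

Call:
play_rows([
  {"fingers":1,"tx":0,"ty":0,"tz":0,"ax":0,"ay":0,"az":0},
  {"fingers":1,"tx":0,"ty":0,"tz":0,"ax":0,"ay":0,"az":0},
  {"fingers":1,"tx":0,"ty":0,"tz":0,"ax":0,"ay":0,"az":0},
  {"fingers":1,"tx":0,"ty":0,"tz":0,"ax":0,"ay":0,"az":0},
])

```text
time_s: 16.78
tcp_pos: [0.5483, 0.3798, 0.0924]
ee_rot: [[-0.001, -0.707, -0.708], [-0.003, -0.708, 0.707], [-1.0, 0.003, -0.001]]
wrist_force: [1.2, 1.9, -0.7]
gripper_width: 0.18
```

```bash
python3 - <<'E'
from plan import *
s=state();P=np.array(s["tcp_pos"]);R0=np.array(s["ee_rot"]);Q=down(122.2); M=np.array([.4409,-.3106,0])
plan([(P+[0,0,.10],R0),(np.r_[P[:2],.35],R0),([.56,.20,.37],lerp(R0,Q,.33)),([.49,.02,.37],lerp(R0,Q,.66)),([.44,-.16,.37],Q),(M+[0,0,.30],Q)])
E
```

```text
t 16.78 p [0.5483, 0.3798, 0.0924] R [[-0.001, -0.707, -0.708], [-0.003, -0.708, 0.707], [-1.0, 0.003, -0.001]] F [1.2, 1.9, -0.7] w 0.18 q [49.0, 33.0, -3.0, 0.0, -53.0, -4.0]
to [0.548, 0.38, 0.192] t [-0.1333, 0.0004, -0.0001] a [0.0, 0.0, 0.0] mm 100 deg 0.0
to [0.548, 0.38, 0.35] t [-0.2101, 0.0006, -0.0002] a [0.0, 0.0, 0.0] mm 158 deg 0.0
to [0.56, 0.2, 0.37] t [-0.0261, 0.1587, -0.1804] a [0.1885, -0.0003, -0.0001] mm 181 deg 33.9
to [0.49, 0.02, 0.37] t [0.0005, 0.1378, -0.2175] a [0.1885, -0.0003, -0.0001] mm 193 deg 33.9
to [0.44, -0.16, 0.37] t [0.0002, -0.0317, -0.2471] a [0.1942, -0.0003, -0.0001] mm 187 deg 35.0
to [0.441, -0.311, 0.3] t [0.0933, -0.1706, -0.106] a [0.0, 0.0, 0.0] mm 166 deg 0.0
```

Call:
play_rows([
  {"fingers":1,"tx":-0.03,"ty":0,"tz":0,"ax":0,"ay":0,"az":0},
  {"fingers":1,"tx":-0.065,"ty":0,"tz":0,"ax":0,"ay":0,"az":0},
  {"fingers":1,"tx":-0.1,"ty":0,"tz":0,"ax":0,"ay":0,"az":0},
  {"fingers":1,"tx":-0.1333,"ty":0,"tz":0,"ax":0,"ay":0,"az":0},
])

```text
time_s: 17.12
tcp_pos: [0.5476, 0.3788, 0.1932]
ee_rot: [[-0.005, -0.707, -0.707], [-0.006, -0.707, 0.707], [-1.0, 0.008, -0.001]]
wrist_force: [0.4, 0.5, -0.4]
gripper_width: 0.183
```

Call:
play_rows([
  {"fingers":1,"tx":-0.05,"ty":0,"tz":0,"ax":0,"ay":0,"az":0},
  {"fingers":1,"tx":-0.1,"ty":0,"tz":0,"ax":0,"ay":0,"az":0},
  {"fingers":1,"tx":-0.15,"ty":0,"tz":0,"ax":0,"ay":0,"az":0},
  {"fingers":1,"tx":-0.2,"ty":0,"tz":0,"ax":0,"ay":0,"az":0},
  {"fingers":1,"tx":-0.21,"ty":0,"tz":0,"ax":0,"ay":0,"az":0},
])

```text
time_s: 17.53
tcp_pos: [0.55, 0.3803, 0.3582]
ee_rot: [[0.007, -0.707, -0.708], [0.002, -0.708, 0.707], [-1.0, -0.006, -0.003]]
wrist_force: [0.1, 1.0, 1.5]
gripper_width: 0.182
```

Call:
play_rows([
  {"fingers":1,"tx":-0.005,"ty":0.032,"tz":-0.036,"ax":0.0377,"ay":0,"az":0},
  {"fingers":1,"tx":-0.01,"ty":0.064,"tz":-0.072,"ax":0.0754,"ay":0,"az":0},
  {"fingers":1,"tx":-0.015,"ty":0.095,"tz":-0.108,"ax":0.113,"ay":0,"az":0},
  {"fingers":1,"tx":-0.02,"ty":0.127,"tz":-0.144,"ax":0.151,"ay":0,"az":0},
  {"fingers":1,"tx":-0.026,"ty":0.1587,"tz":-0.1804,"ax":0.1885,"ay":0,"az":0},
])

```text
time_s: 17.95
tcp_pos: [0.5592, 0.1984, 0.3697]
ee_rot: [[-0.005, -0.982, -0.187], [-0.006, -0.187, 0.982], [-1.0, 0.006, -0.005]]
wrist_force: [0.6, 0.5, 0.6]
gripper_width: 0.179
```

Call:
play_rows([
  {"fingers":1,"tx":0,"ty":0.0276,"tz":-0.0435,"ax":0.0377,"ay":0,"az":0},
  {"fingers":1,"tx":0,"ty":0.055,"tz":-0.087,"ax":0.0754,"ay":0,"az":0},
  {"fingers":1,"tx":0,"ty":0.0827,"tz":-0.1305,"ax":0.113,"ay":0,"az":0},
  {"fingers":1,"tx":0,"ty":0.11,"tz":-0.174,"ax":0.151,"ay":0,"az":0},
  {"fingers":1,"tx":0,"ty":0.1378,"tz":-0.2175,"ax":0.1885,"ay":0,"az":0},
])

```text
time_s: 18.37
tcp_pos: [0.4884, 0.0185, 0.3708]
ee_rot: [[-0.005, -0.919, 0.393], [-0.005, 0.393, 0.919], [-1.0, 0.002, -0.006]]
wrist_force: [0.5, -0.1, 0.5]
gripper_width: 0.178
```

Call:
play_rows([
  {"fingers":1,"tx":0,"ty":-0.0063,"tz":-0.0494,"ax":0.0388,"ay":0,"az":0},
  {"fingers":1,"tx":0,"ty":-0.0127,"tz":-0.0988,"ax":0.0777,"ay":0,"az":0},
  {"fingers":1,"tx":0,"ty":-0.019,"tz":-0.148,"ax":0.1165,"ay":0,"az":0},
  {"fingers":1,"tx":0,"ty":-0.0254,"tz":-0.198,"ax":0.1554,"ay":0,"az":0},
  {"fingers":1,"tx":0,"ty":-0.0317,"tz":-0.2471,"ax":0.1942,"ay":0,"az":0},
])

```text
time_s: 18.78
tcp_pos: [0.4384, -0.1612, 0.372]
ee_rot: [[-0.004, -0.528, 0.849], [-0.004, 0.849, 0.528], [-1.0, -0.002, -0.006]]
wrist_force: [0.3, -0.9, -0.3]
gripper_width: 0.179
```

Call:
play_rows([
  {"fingers":1,"tx":0,"ty":0,"tz":0,"ax":0,"ay":0,"az":0},
  {"fingers":1,"tx":0,"ty":0,"tz":0,"ax":0,"ay":0,"az":0},
  {"fingers":1,"tx":0,"ty":0,"tz":0,"ax":0,"ay":0,"az":0},
])

```text
time_s: 19.03
tcp_pos: [0.4397, -0.1597, 0.3717]
ee_rot: [[-0.004, -0.533, 0.846], [-0.004, 0.846, 0.533], [-1.0, -0.001, -0.006]]
wrist_force: [0.9, 0.3, -0.3]
gripper_width: 0.18
```

```bash
python3 - <<'E'
from plan import *
s=state();Q=down(122.2); M=np.array([.4409,-.3106,0])
plan([(M+[0,0,.30],Q),(M+[0,0,.245],Q)])
E
```

```text
t 19.03 p [0.4397, -0.1597, 0.3717] R [[-0.004, -0.533, 0.846], [-0.004, 0.846, 0.533], [-1.0, -0.001, -0.006]] F [0.9, 0.3, -0.3] w 0.18 q [0.0, 2.0, -7.0, 0.0, -81.0, -58.0]
to [0.441, -0.311, 0.3] t [0.0965, -0.171, -0.1053] a [0.0, -0.0018, 0.0004] mm 167 deg 0.3
to [0.441, -0.311, 0.245] t [0.0733, 0.0, 0.0] a [0.0, 0.0, 0.0] mm 55 deg 0.0
```

Call:
play_rows([
  {"fingers":1,"tx":0.02,"ty":-0.043,"tz":-0.026,"ax":0,"ay":-0.0018,"az":0},
  {"fingers":1,"tx":0.04,"ty":-0.086,"tz":-0.053,"ax":0,"ay":-0.0018,"az":0},
  {"fingers":1,"tx":0.07,"ty":-0.13,"tz":-0.08,"ax":0,"ay":-0.0018,"az":0},
  {"fingers":1,"tx":0.0965,"ty":-0.171,"tz":-0.1053,"ax":0,"ay":-0.0018,"az":0},
  {"fingers":1,"tx":0.0965,"ty":-0.171,"tz":-0.1053,"ax":0,"ay":-0.0018,"az":0},
])

```text
time_s: 19.45
tcp_pos: [0.4404, -0.3123, 0.2949]
ee_rot: [[-0.007, -0.531, 0.847], [0.002, 0.847, 0.531], [-1.0, 0.006, -0.005]]
wrist_force: [-0.1, 0.2, 0.0]
gripper_width: 0.179
```

Call:
play_rows([
  {"fingers":1,"tx":0.03,"ty":0,"tz":0,"ax":0,"ay":0,"az":0},
  {"fingers":1,"tx":0.06,"ty":0,"tz":0,"ax":0,"ay":0,"az":0},
  {"fingers":1,"tx":0.0733,"ty":0,"tz":0,"ax":0,"ay":0,"az":0},
  {"fingers":1,"tx":0.0733,"ty":0,"tz":0,"ax":0,"ay":0,"az":0},
  {"fingers":1,"tx":0.0733,"ty":0,"tz":0,"ax":0,"ay":0,"az":0},
])

```text
time_s: 19.87
tcp_pos: [0.4423, -0.31, 0.2457]
ee_rot: [[0.001, -0.535, 0.845], [-0.002, 0.845, 0.535], [-1.0, -0.002, -0.0]]
wrist_force: [-0.1, 0.2, 0.0]
gripper_width: 0.181
```

```bash
python3 - <<'E'
from plan import *
o=grab("l"); s=state()
P=np.array(s["tcp_pos"]); R=np.array(s["ee_rot"]); foot=P+.0804*R[:,0]; print("foot",foot.round(4))
fr=[]
for c,(x,y,w,h) in (("side",(255,85,55,80)),("top",(340,165,55,80))):
    p=o[c]; k=7; im=cv2.resize(p["image"][y:y+h,x:x+w,::-1],None,fx=k,fy=k,interpolation=2).copy()
    uv=lambda X:tuple(int(v) for v in (proj(p,X)[0]-[x,y]+.5)*k)
    th=np.linspace(0,6.28,30)
    cv2.polylines(im,[np.array([uv([.4409+.0105*np.cos(a),-.3106+.0105*np.sin(a),.137]) for a in th],np.int32)],True,(0,0,255),1)
    cv2.line(im,uv(foot),uv(foot-.118*R[:,0]),(255,0,255),1)
    fr.append(im)
cv2.imwrite("pics/l.png",np.hstack(fr))
M=np.array([.4409,-.3106,0]); plan([(M+[0,0,.245],down(122.2))])
E
```

```text
t 19.97 p [0.4427, -0.3105, 0.247] R [[0.004, -0.534, 0.845], [-0.003, 0.845, 0.535], [-1.0, -0.005, 0.002]] F [0.6, -0.8, -0.2] w 0.181 q [-18.0, 13.0, -11.0, 0.0, -65.0, -40.0]
foot [ 0.443  -0.3107  0.1666]
to [0.441, -0.311, 0.245] t [0.0026, 0.0011, -0.0021] a [0.0006, 0.0006, 0.0015] mm 3 deg 0.3
```

View pics/l.png

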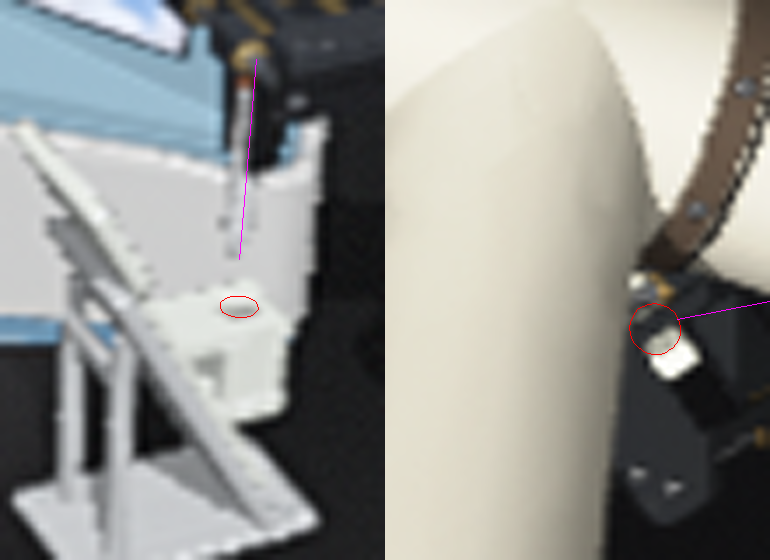

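In the side view the pocket hole (crop 240,309) coincides with the predicted mouth, and the tube's foot hangs above it (236,257). Lowering.

Call:
play_rows([
  {"fingers":1,"tx":0.012,"ty":0.001,"tz":-0.003,"ax":0,"ay":0,"az":0.0015},
  {"fingers":1,"tx":0.025,"ty":0.001,"tz":-0.003,"ax":0,"ay":0,"az":0.0015},
  {"fingers":1,"tx":0.04,"ty":0.001,"tz":-0.003,"ax":0,"ay":0,"az":0.0015},
  {"fingers":1,"tx":0.055,"ty":0.001,"tz":-0.003,"ax":0,"ay":0,"az":0.0015},
  {"fingers":1,"tx":0.055,"ty":0.001,"tz":-0.003,"ax":0,"ay":0,"az":0.0015},
])

```text
time_s: 20.38
tcp_pos: [0.4377, -0.3105, 0.2012]
ee_rot: [[-0.006, -0.532, 0.846], [0.005, 0.846, 0.532], [-1.0, 0.007, -0.002]]
wrist_force: [-0.3, 1.4, -1.0]
gripper_width: 0.178
```

Call:
play_rows([
  {"fingers":1,"tx":0.007,"ty":0,"tz":0,"ax":0,"ay":0,"az":0},
  {"fingers":1,"tx":0.014,"ty":0,"tz":0,"ax":0,"ay":0,"az":0},
  {"fingers":1,"tx":0.02,"ty":0,"tz":0,"ax":0,"ay":0,"az":0},
  {"fingers":1,"tx":0.02,"ty":0,"tz":0,"ax":0,"ay":0,"az":0},
])

```text
time_s: 20.72
tcp_pos: [0.4391, -0.3113, 0.1885]
ee_rot: [[-0.002, -0.533, 0.846], [0.003, 0.846, 0.533], [-1.0, 0.003, 0.0]]
wrist_force: [0.4, -0.6, -0.9]
gripper_width: 0.18
```

```bash
python3 st.py
```

```text
t 20.72 p [0.4391, -0.3113, 0.1885] R [[-0.002, -0.533, 0.846], [0.003, 0.846, 0.533], [-1.0, 0.003, 0.0]] F [0.4, -0.6, -0.9] w 0.18 q [-18.0, 16.0, -16.0, -0.0, -58.0, -40.0]
out 0.0726 side 0.0028 up -0.0836 F in bracket axes [ 0.5 -0.7 -0.8]
```

Call:
play_rows([
  {"fingers":1,"tx":0.006,"ty":0,"tz":0.001,"ax":0,"ay":0,"az":0},
  {"fingers":1,"tx":0.012,"ty":0,"tz":0.001,"ax":0,"ay":0,"az":0},
  {"fingers":1,"tx":0.018,"ty":0,"tz":0.001,"ax":0,"ay":0,"az":0},
  {"fingers":1,"tx":0.022,"ty":0,"tz":0.001,"ax":0,"ay":0,"az":0},
  {"fingers":1,"tx":0.022,"ty":0,"tz":0.001,"ax":0,"ay":0,"az":0},
])

```text
time_s: 21.13
tcp_pos: [0.4396, -0.3106, 0.1716]
ee_rot: [[-0.002, -0.533, 0.846], [0.003, 0.846, 0.533], [-1.0, 0.004, -0.0]]
wrist_force: [-0.9, -1.2, -0.1]
gripper_width: 0.18
```

Call:
play_rows([
  {"fingers":1,"tx":0.003,"ty":0,"tz":0,"ax":0,"ay":0,"az":0},
  {"fingers":1,"tx":0.006,"ty":0,"tz":0,"ax":0,"ay":0,"az":0},
  {"fingers":1,"tx":0.006,"ty":0,"tz":0,"ax":0,"ay":0,"az":0},
])

```text
time_s: 21.38
tcp_pos: [0.4399, -0.3105, 0.1675]
ee_rot: [[-0.001, -0.533, 0.846], [0.003, 0.846, 0.533], [-1.0, 0.003, 0.001]]
wrist_force: [-0.6, -0.5, 0.1]
gripper_width: 0.183
```

```bash
python3 st.py
```

```text
t 21.38 p [0.4399, -0.3105, 0.1675] R [[-0.001, -0.533, 0.846], [0.003, 0.846, 0.533], [-1.0, 0.003, 0.001]] F [-0.6, -0.5, 0.1] w 0.183 q [-18.0, 18.0, -18.0, -0.0, -55.0, -40.0]
out 0.0612 side 0.0030 up -0.1011 F in bracket axes [-0.8 -0.1 -0.4]
```

Call:
play_rows([
  {"fingers":1,"tx":0.004,"ty":0,"tz":0,"ax":0,"ay":0,"az":0},
  {"fingers":1,"tx":0.006,"ty":0,"tz":0,"ax":0,"ay":0,"az":0},
  {"fingers":1,"tx":0.006,"ty":0,"tz":0,"ax":0,"ay":0,"az":0},
])

```text
time_s: 21.63
tcp_pos: [0.4398, -0.3104, 0.163]
ee_rot: [[-0.002, -0.533, 0.846], [0.003, 0.846, 0.533], [-1.0, 0.004, 0.0]]
wrist_force: [-0.3, -0.1, -0.9]
gripper_width: 0.179
```

```bash
python3 st.py
```

```text
t 21.63 p [0.4398, -0.3104, 0.163] R [[-0.002, -0.533, 0.846], [0.003, 0.846, 0.533], [-1.0, 0.004, 0.0]] F [-0.3, -0.1, -0.9] w 0.179 q [-18.0, 18.0, -18.0, -0.0, -54.0, -40.0]
out 0.0589 side 0.0032 up -0.1051 F in bracket axes [ 0.2  0.  -0.9]
```

Call:
play_rows([
  {"fingers":1,"tx":0.003,"ty":0,"tz":0,"ax":0,"ay":0,"az":0},
  {"fingers":1,"tx":0.006,"ty":0,"tz":0,"ax":0,"ay":0,"az":0},
  {"fingers":1,"tx":0.006,"ty":0,"tz":0,"ax":0,"ay":0,"az":0},
])

```text
time_s: 21.88
tcp_pos: [0.4404, -0.3111, 0.1605]
ee_rot: [[0.0, -0.534, 0.846], [0.001, 0.846, 0.534], [-1.0, 0.001, 0.001]]
wrist_force: [-1.9, 1.2, 7.6]
gripper_width: 0.181
```

```bash
python3 st.py
```

```text
t 21.88 p [0.4404, -0.3111, 0.1605] R [[0.0, -0.534, 0.846], [0.001, 0.846, 0.534], [-1.0, 0.001, 0.001]] F [-1.9, 1.2, 7.6] w 0.181 q [-18.0, 18.0, -18.0, -0.0, -54.0, -40.0]
out 0.0575 side 0.0023 up -0.1071 F in bracket axes [-4.6  2.   6.1]
```

Call:
play_rows([
  {"fingers":1,"tx":0.003,"ty":0,"tz":0,"ax":0,"ay":0,"az":0},
  {"fingers":1,"tx":0.004,"ty":0,"tz":0,"ax":0,"ay":0,"az":0},
  {"fingers":1,"tx":0.004,"ty":0,"tz":0,"ax":0,"ay":0,"az":0},
])

```text
time_s: 22.13
tcp_pos: [0.4406, -0.3114, 0.16]
ee_rot: [[0.001, -0.535, 0.845], [-0.0, 0.845, 0.535], [-1.0, -0.001, 0.001]]
wrist_force: [-3.5, 3.8, 18.2]
gripper_width: 0.178
```

```bash
python3 st.py
```

```text
t 22.13 p [0.4406, -0.3114, 0.16] R [[0.001, -0.535, 0.845], [-0.0, 0.845, 0.535], [-1.0, -0.001, 0.001]] F [-3.5, 3.8, 18.2] w 0.178 q [-18.0, 18.0, -18.0, -0.0, -54.0, -40.0]
out 0.0572 side 0.0019 up -0.1076 F in bracket axes [-9.9  5.1 15.3]
```

Hard stop: the foot is on the floor. Relax, open and retreat straight up.

Call:
play_rows([
  {"fingers":1,"tx":-0.007,"ty":0,"tz":0,"ax":0,"ay":0,"az":0},
  {"fingers":0,"tx":-0.007,"ty":0,"tz":0,"ax":0,"ay":0,"az":0},
  {"fingers":0,"tx":-0.007,"ty":0,"tz":0,"ax":0,"ay":0,"az":0},
  {"fingers":0,"tx":-0.007,"ty":0,"tz":0,"ax":0,"ay":0,"az":0},
  {"fingers":0,"tx":-0.007,"ty":0,"tz":0,"ax":0,"ay":0,"az":0},
])

```text
time_s: 22.55
tcp_pos: [0.4397, -0.3106, 0.1606]
ee_rot: [[-0.002, -0.533, 0.846], [0.003, 0.846, 0.533], [-1.0, 0.004, -0.0]]
wrist_force: [0.2, -0.7, -0.2]
gripper_width: 0.395
```

Call:
play_rows([
  {"fingers":0,"tx":0,"ty":0,"tz":0,"ax":0,"ay":0,"az":0},
  {"fingers":0,"tx":0,"ty":0,"tz":0,"ax":0,"ay":0,"az":0},
  {"fingers":0,"tx":-0.03,"ty":0,"tz":0,"ax":0,"ay":0,"az":0},
  {"fingers":0,"tx":-0.07,"ty":0,"tz":0,"ax":0,"ay":0,"az":0},
  {"fingers":0,"tx":-0.11,"ty":0,"tz":0,"ax":0,"ay":0,"az":0},
])

```text
time_s: 22.97
tcp_pos: [0.4394, -0.3108, 0.2438]
ee_rot: [[-0.004, -0.533, 0.846], [0.003, 0.846, 0.533], [-1.0, 0.005, -0.001]]
wrist_force: [0.8, 0.0, 0.1]
gripper_width: 0.497
```

Call:
play_rows([
  {"fingers":0,"tx":-0.05,"ty":0,"tz":0,"ax":0,"ay":0,"az":0},
  {"fingers":0,"tx":-0.1,"ty":0,"tz":0,"ax":0,"ay":0,"az":0},
  {"fingers":0,"tx":-0.13,"ty":0,"tz":-0.1,"ax":0,"ay":0,"az":0},
  {"fingers":0,"tx":-0.13,"ty":0,"tz":-0.12,"ax":0,"ay":0,"az":0},
  {"fingers":0,"tx":-0.13,"ty":0,"tz":-0.12,"ax":0,"ay":0,"az":0},
])

```text
time_s: 23.38
tcp_pos: [0.3613, -0.3608, 0.3439]
ee_rot: [[0.002, -0.531, 0.847], [-0.0, 0.847, 0.531], [-1.0, -0.001, 0.001]]
wrist_force: [0.1, -0.1, -0.3]
gripper_width: 0.5
```

```bash
python3 st.py; python3 - <<'E'
from plan import *
o=grab("m",["tube","bracket"]); fr=[];k=7
foot=np.array([.4406,-.3114,.080])
for c,(x,y,w,h) in (("side",(255,85,55,80)),("top",(340,165,55,80))):
    p=o[c]; im=cv2.resize(p["image"][y:y+h,x:x+w,::-1],None,fx=k,fy=k,interpolation=2).copy()
    uv=lambda X:tuple(int(v) for v in (proj(p,X)[0]-[x,y]+.5)*k)
    cv2.line(im,uv(foot),uv(foot+[0,0,.118]),(255,0,255),1); fr.append(im)
cv2.imwrite("pics/m.png",np.hstack(fr))
E
```

```text
t 23.38 p [0.3613, -0.3608, 0.3439] R [[0.002, -0.531, 0.847], [-0.0, 0.847, 0.531], [-1.0, -0.001, 0.001]] F [0.1, -0.1, -0.3] w 0.5 q [-27.0, 7.0, -5.0, -0.0, -78.0, -31.0]
out 0.2302 side 0.0023 up 0.0049 F in bracket axes [ 0.2 -0.1 -0.2]
side tube [([285.0, 129.0], 0.27, 375)]
side bracket [([282.0, 129.0], 0.96, 385), ([239.0, 326.0], 0.47, 5101)]
top tube [([354.0, 198.0], 0.68, 542), ([321.0, 244.0], 0.21, 232)]
top bracket [([361.0, 192.0], 0.79, 741), ([281.0, 148.0], 0.34, 370)]
```

No more views are available, so I'll check numerically: the orange cap's position against prediction, and the bracket region before and after.

```bash
python3 - <<'E'
from plan import *
a=pickle.load(open("a.pkl","rb"));h=pickle.load(open("h.pkl","rb")); m=pickle.load(open("m.pkl","rb"))
for c in ("side","top"):
    im=m[c]["image"].astype(int); k=(im[...,0]>150)&(im[...,0]>im[...,2]*2)&(im[...,1]<.75*im[...,0])
    n,l,st,ce=cv2.connectedComponentsWithStats(k.astype(np.uint8)); print(c,[(st[i].tolist(),ce[i].round(1).tolist()) for i in range(1,n) if st[i][4]>8])
    print(" predicted cap mid",proj(m[c],[.4406,-.3114,.187]).round(1),"if 8mm high",proj(m[c],[.4406,-.3114,.195]).round(1),"top",proj(m[c],[.4406,-.3114,.198]).round(1))
    # bracket tab region shift h->m, bystanders shift a->m
    def shift(A,B,x,y,w,hh):
        g=lambda q:cv2.cvtColor(q["image"][y:y+hh,x:x+w],cv2.COLOR_RGB2GRAY).astype(np.float32)
        s,r_=cv2.phaseCorrelate(g(A[c]),g(B[c]),cv2.createHanningWindow((w,hh),cv2.CV_32F)); return np.round(s,2).tolist(),round(r_,2)
    if c=="side":
        print(" tab h->m",shift(h,m,252,98,30,40)," bottle",shift(a,m,205,165,34,44)," beaker",shift(a,m,295,160,30,36)," marker",shift(a,m,250,275,24,40))
    else: print(" tab h->m",shift(h,m,345,160,35,30)," bottle",shift(a,m,262,132,34,30)," marker",shift(a,m,132,195,24,24))
E
```

```text
side [([290, 113, 5, 4, 14], [291.7, 114.9]), ([215, 171, 11, 10, 95], [220.3, 175.3]), ([24, 308, 16, 14, 161], [31.2, 314.4]), ([12, 350, 13, 8, 67], [17.4, 353.3])]
 predicted cap mid [[289.7 116.9]] if 8mm high [[289.9 115. ]] top [[290.  114.3]]
 tab h->m ([-0.33, -0.41], 0.91)  bottle ([0.03, 0.47], 0.98)  beaker ([0.02, -0.02], 0.98)  marker ([0.01, -0.05], 0.98)
top [([100, 35, 11, 13, 105], [105.0, 40.6]), ([80, 43, 8, 8, 51], [83.3, 46.8]), ([0, 65, 8, 7, 38], [3.1, 67.9]), ([276, 138, 11, 12, 112], [280.8, 143.4])]
 predicted cap mid [[383.8 210.6]] if 8mm high [[384.7 210.4]] top [[385.  210.3]]
 tab h->m ([-0.49, -0.61], 0.62)  bottle ([-0.0, -0.0], 1.0)  marker ([0.0, 0.0], 1.0)
```

Call:
play_rows([
  {"fingers":0,"tx":-0.02,"ty":-0.128,"tz":-0.222,"ax":0,"ay":0,"az":0},
  {"fingers":0,"tx":-0.02,"ty":-0.128,"tz":-0.222,"ax":0,"ay":0,"az":0},
  {"fingers":0,"tx":-0.02,"ty":-0.128,"tz":-0.222,"ax":0,"ay":0,"az":0},
  {"fingers":0,"tx":-0.02,"ty":-0.128,"tz":-0.222,"ax":0,"ay":0,"az":0},
  {"fingers":0,"tx":-0.02,"ty":-0.128,"tz":-0.222,"ax":0,"ay":0,"az":0},
])

```text
time_s: 24.1
tcp_pos: [0.2738, -0.5316, 0.3548]
ee_rot: [[-0.002, -0.533, 0.846], [0.003, 0.846, 0.533], [-1.0, 0.004, -0.0]]
wrist_force: [0.8, 0.7, 0.5]
gripper_width: 0.499
```

Call:
play_rows([
  {"fingers":0,"tx":0,"ty":0,"tz":0,"ax":0,"ay":0,"az":0},
  {"fingers":0,"tx":0,"ty":0,"tz":0,"ax":0,"ay":0,"az":0},
  {"fingers":0,"tx":0,"ty":0,"tz":0,"ax":0,"ay":0,"az":0},
])

```text
time_s: 24.35
tcp_pos: [0.275, -0.5288, 0.3549]
ee_rot: [[-0.002, -0.534, 0.846], [0.004, 0.846, 0.534], [-1.0, 0.004, 0.001]]
wrist_force: [0.6, 0.5, 0.5]
gripper_width: 0.499
```

```bash
python3 - <<'E'
from plan import *
a=pickle.load(open("a.pkl","rb"));h=pickle.load(open("h.pkl","rb")); m=grab("n",["tube"]); state()
uv={}
for c,b in (("side",(275,95,320,150)),("top",(350,180,400,230))):
    im=m[c]["image"][b[1]:b[3],b[0]:b[2]].astype(int); k=(im[...,0]>90)&(im[...,0]>im[...,2]*1.5)&(im[...,0]>im[...,1]*1.2)
    ys,xs=np.nonzero(k); print(c,len(xs),(xs.min()+b[0],xs.max()+b[0],ys.min()+b[1],ys.max()+b[1]) if len(xs) else None, (xs.mean()+b[0],ys.mean()+b[1]) if len(xs) else None)
    if len(xs): uv[c]=(xs.mean()+b[0],ys.mean()+b[1])
    print(" pred mid",proj(m[c],[.4406,-.3114,.187]).round(1))
if len(uv)==2: print("cap tri",tri([m["top"],m["side"]],[uv["top"],uv["side"]]))
def shift(A,B,c,x,y,w,hh):
    g=lambda q:cv2.cvtColor(q["image"][y:y+hh,x:x+w],cv2.COLOR_RGB2GRAY).astype(np.float32)
    s,r_=cv2.phaseCorrelate(g(A[c]),g(B[c]),cv2.createHanningWindow((w,hh),cv2.CV_32F)); return np.round(s,2).tolist(),round(r_,2)
print("beaker top",shift(a,m,"top",308,230,28,26),"tab",shift(h,m,"top",345,160,35,30),shift(h,m,"side",252,98,30,40))
E
```

```text
side tube [([274.0, 153.0], 0.74, 911), ([291.0, 118.0], 0.56, 69), ([284.0, 128.0], 0.15, 387)]
top tube [([382.0, 211.0], 0.44, 82)]
t 24.55 p [0.2751, -0.5283, 0.3561] R [[-0.001, -0.535, 0.845], [0.002, 0.845, 0.535], [-1.0, 0.002, 0.001]] F [-0.4, -0.3, 0.4] w 0.499 q [-47.0, 16.0, 8.0, -0.0, -82.0, -11.0]
side 19 (np.int64(290), np.int64(294), np.int64(113), np.int64(117)) (np.float64(292.0526315789474), np.float64(114.78947368421052))
 pred mid [[289.7 116.9]]
top 53 (np.int64(383), np.int64(391), np.int64(210), np.int64(216)) (np.float64(387.1509433962264), np.float64(213.0))
 pred mid [[383.8 210.6]]
cap tri [ 0.43319087 -0.31879075  0.19221118]
beaker top ([-0.01, 0.49], 1.0) tab ([-0.14, -0.22], 0.78) ([-0.37, -0.4], 0.92)
```

```bash
python3 -c "
from station import job
print(job.finish_job())"
```

```text
the job is handed in; nothing more can be done
None
```

I hung the bracket on the aluminium stand's screw and pushed the tube down into its pocket. Both were let go, and the job was handed in at about 24.6 s. No verdict was reported, so success rests on the checks below.

**Hanging the bracket:** The first two tries at sliding down caught on the side of the keyhole. The first catch turned the bracket about 1.7° in the grip. Shifting it about 3 mm sideways let it slide down to a firm stop. A picture after release showed it straight and matching the fully-down outline in both views. The tab moved less than about 0.5 px between then and the end.

**Tube:** It went into the pocket without resistance and then stopped hard, at 18 N. The foot was then at z ≈ 0.080 m, about 5 mm below my estimate for the pocket floor, so I read it as on the floor. After release the cap lies about 10 mm off vertical, a lean of about 5–6° against the 14° limit.

**Bystanders:**

| Item | Side view | Top view |
|---|---|---|
| Marker | no shift | no shift |
| Bottle | 0.47 px | no shift |
| Beaker | no shift | 0.49 px |

The bottle and beaker readings disagree between views, but half a pixel is at most 2 mm against the 25 mm limit.

**Not checked by eye:** The picture limit ran out, so the final tube placement was only measured from the images. The cap's measured height was also about 5 mm above what I predicted, probably because only its upper part was picked up.

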